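# Press a pile of cork blanks with a packed bed and a half turn of squeeze

### The job

Stack all the cork blanks on the seat of the press's sliding bed, up against its end wall and between the corner pins, then find by trial the thickest wooden spacer that drops fully into the gap between the pile and the fence, and leave it in there with the other spacers standing on the bench. Then push the bed fully home under the press, wind the crank clockwise until the pad just touches the pile, and add half a turn more. Leave the pile under pressure.

Things in the scene. Friction and masses are not known exactly. Their poses are not given: they have to be found in the camera images.
- press: grey bench screw press, fixed. Origin on the bench below the vertical screw axis; x points to its column, away from the robot; y is the way the bed slides home. Base plate x +-55, y -295 to +75, 12 mm thick; column 75 mm wide at x +93 to +143; head 66 mm wide in y, x -33 to +143, 167 to 203 mm above the bench; crank on top of it
- bed (a joint): aluminium sliding bed of the press, m: 0 = fully out (its seat 160 mm to the -y side of the screw axis), 0.16 = fully home (seat centred under the screw). Moves along the press's +y, stays where it is left, about 10 N to push
- bed_seat (a point): centre of the blanks' seat, on the bed's floor, 22 mm above the bench; axes as the press's. End wall 36 mm tall, 84 wide, inner face at y +45 mm. Four round corner pins, 8 mm thick, 36 tall, at x +-36.5, y +-33 mm, leave a blank 2.5 mm of play each side in x. A blank lies right with its centre above this point and its +y end against the wall
- bed_handle (a point): upright round wooden post on the bed's -y end, 18 mm in diameter; this point is on its axis, 6 mm below its top, 62 mm above the bench (the post rises 46 mm above the bed floor)
- fence_face (a point): middle of the top edge of the fence's inner face, which looks at the pile. The fence is a steel bar across the bed (84 mm in x, 10 thick, 24 tall above the bed floor) on the -y side of the pile, locked at a distance that differs from start to start: the gap from it to the pile's end (seat y -45 mm) is 22 to 38.5 mm. It rides with the bed
- crank (a joint): crank of the press, rad: grows clockwise seen from above and lowers the pad, 24 mm a turn; at 0 the knob stands at the press's -x side of the screw, at a quarter turn at +y; travel 14 rad. It stays at its height, stays where it is left, and takes about 3 N at the knob
- crank_knob (a point): middle of the upright wooden knob at the end of the crank, 22 mm in diameter, 40 mm tall, freely turning on its pin, 55 mm from the screw axis; this point is 252 mm above the bench, 18 mm below the knob's top
- pad (a joint): how far the sprung pressing pad is pushed up against its spring, m: 0 while it hangs free, grows by 24 mm per turn of the crank after it touches the pile (about 12 mm for half a turn), at most 21 mm; spring 1.5 N/mm
- pad_face (a point): centre of the underside of the pad (50 mm in x, 64 mm in y); 75 mm above the bench with the crank at 0
- blank_1: cork blank, a flat plate 60 mm (x) by 90 mm (y) by 8 mm thick, about 60 g; origin at the centre of its underside, lies flat on the bench at the start. Two to four of the blanks are there; they are all alike
- blank_2: cork blank, a flat plate 60 mm (x) by 90 mm (y) by 8 mm thick, about 60 g; origin at the centre of its underside, lies flat on the bench at the start. Two to four of the blanks are there; they are all alike
- blank_3: cork blank, a flat plate 60 mm (x) by 90 mm (y) by 8 mm thick, about 60 g; origin at the centre of its underside, lies flat on the bench at the start. Two to four of the blanks are there; they are all alike
- blank_4: cork blank, a flat plate 60 mm (x) by 90 mm (y) by 8 mm thick, about 60 g; origin at the centre of its underside, lies flat on the bench at the start. Two to four of the blanks are there; they are all alike
- spacer_1: wooden spacer block 20 mm thick (y), 60 mm wide (x), 32 mm tall with a slightly stepped-in foot (6 mm tall, 2.5 mm each side), and on top a centred upright grip tab 14 mm thick (y), 40 mm wide (x), 32 mm tall, so 64 mm tall in all; origin at the centre of its underside; stands on the bench at the start
- spacer_2: wooden spacer block 26 mm thick (y), 60 mm wide (x), 32 mm tall with a slightly stepped-in foot (6 mm tall, 2.5 mm each side), and on top a centred upright grip tab 14 mm thick (y), 40 mm wide (x), 32 mm tall, so 64 mm tall in all; origin at the centre of its underside; stands on the bench at the start
- spacer_3: wooden spacer block 32 mm thick (y), 60 mm wide (x), 32 mm tall with a slightly stepped-in foot (6 mm tall, 2.5 mm each side), and on top a centred upright grip tab 14 mm thick (y), 40 mm wide (x), 32 mm tall, so 64 mm tall in all; origin at the centre of its underside; stands on the bench at the start
- wax_tin: bystander: round wax tin 59 mm across, 20 mm tall, loose; leave it alone
- masking_tape: bystander: roll of masking tape lying flat, 104 mm across, 25 mm tall, loose; leave it alone
- thread_spool: bystander: spool of thread 48 mm across, 50 mm tall, loose; leave it alone
Things that resemble listed ones, but are neither listed nor needed, are in the scene too. Leave any red or yellow look-alike of the spacer_1 alone.

How it is judged:
On the way, in this order (a step that is already met when the one before it is completed fails the run):
1. every blank is stacked on the seat, the thickest spacer that goes in stands in the gap and the others stand on the bench (x of blank_1 in the frame of bed_seat between -0.005 and 0.005 m and y of blank_1 in the frame of bed_seat between -0.008 and 0.004 m and z of blank_1 in the frame of bed_seat between -0.003 and 0.028 m and angle between each of blank_1, blank_2, blank_3, blank_4's own z axis and vertical below 0.08 rad and x of blank_2 in the frame of bed_seat between -0.005 and 0.005 m and y of blank_2 in the frame of bed_seat between -0.008 and 0.004 m and z of blank_2 in the frame of bed_seat between -0.003 and 0.028 m and x of blank_3 in the frame of bed_seat between -0.005 and 0.005 m and y of blank_3 in the frame of bed_seat between -0.008 and 0.004 m and z of blank_3 in the frame of bed_seat between -0.003 and 0.028 m and x of blank_4 in the frame of bed_seat between -0.005 and 0.005 m and y of blank_4 in the frame of bed_seat between -0.008 and 0.004 m and z of blank_4 in the frame of bed_seat between -0.003 and 0.028 m and ((x of spacer_1 in the frame of bed_seat between -0.012 and 0.012 m and y of spacer_1 in the frame of bed_seat between -0.08 and -0.05 m and z of spacer_1 in the frame of bed_seat between -0.003 and 0.004 m and angle between spacer_1's own z axis and vertical below 0.12 rad and y of fence_face in the frame of bed_seat above -0.0725 m and height (world z) of spacer_2 between -0.005 and 0.006 m and angle between each of spacer_2, spacer_3's own z axis and vertical below 0.15 rad and height (world z) of spacer_3 between -0.005 and 0.006 m) or (x of spacer_2 in the frame of bed_seat between -0.012 and 0.012 m and y of spacer_2 in the frame of bed_seat between -0.08 and -0.05 m and z of spacer_2 in the frame of bed_seat between -0.003 and 0.004 m and angle between spacer_2's own z axis and vertical below 0.12 rad and y of fence_face in the frame of bed_seat between -0.0785 and -0.071 m and height (world z) of spacer_1 between -0.005 and 0.006 m and angle between each of spacer_1, spacer_3's own z axis and vertical below 0.15 rad and height (world z) of spacer_3 between -0.005 and 0.006 m) or (x of spacer_3 in the frame of bed_seat between -0.012 and 0.012 m and y of spacer_3 in the frame of bed_seat between -0.08 and -0.05 m and z of spacer_3 in the frame of bed_seat between -0.003 and 0.004 m and angle between spacer_3's own z axis and vertical below 0.12 rad and y of fence_face in the frame of bed_seat below -0.077 m and height (world z) of spacer_1 between -0.005 and 0.006 m and angle between each of spacer_1, spacer_2's own z axis and vertical below 0.15 rad and height (world z) of spacer_2 between -0.005 and 0.006 m))), for 0.2 s.
2. the bed is fully home (value of joint bed above 0.155 m), for 0.2 s.
3. the pad has been wound down onto the pile (value of joint pad above 0.0015 m), for 0.1 s.
At the end, for the whole second after the job is handed in: blanks flat on the seat (5 mm across, 8 along); thickest spacer that enters is upright on the bed floor in the gap (under 7.5 mm play), the others upright on the bench; bed within 5 mm of home; crank at rest half a turn (1/8 either way) past contact: pad up 9 to 15 mm (all of step 1 and value of joint bed above 0.155 m and value of joint pad between 0.009 and 0.015 m and velocity of joint crank between -0.1 and 0.1 rad/s); the robot touches nothing.
It fails at once if the wax tin is knocked away (moved over 4 cm) (distance of wax_tin from where it was at the start of the episode above 0.04 m).
It fails at once if the masking tape is knocked away (moved over 4 cm) (distance of masking_tape from where it was at the start of the episode above 0.04 m).
It fails at once if the thread spool is knocked away (moved over 4 cm) (distance of thread_spool from where it was at the start of the episode above 0.04 m).
Of blank_1, blank_2, blank_3, blank_4 only 2 to 4 are there at a start; the rules pass over those that are not, and their reading is None.
At some moment in a run one of blank_1, blank_2, blank_3, blank_4 may be knocked a few centimetres aside while the robot is not near it.
It also fails if it takes over 210 s, if anything falls off the work surface, if the arm or the gripper's body presses on something with over 40 N, if the wrist force passes 120 N, or if a joint passes its speed limit or range.

### The arm

A 7-joint arm with a two-finger parallel gripper is mounted at the origin on a cart in front of the work surface, level with it; the furniture and walls round the work are solid. World frame = base frame: x ahead of the robot, y to its left, z up, the work surface at z = 0. Lengths are in m, angles in rad, forces in N, time in s.
With the tool pointing down it reaches from about 0.4 to 0.85 m from the base axis. Payload 10.4 kg.
Tool frame: the origin (TCP) lies midway between the tips of the shut fingers; the grasp point (between the pads) lies 19 mm behind it; z points along the fingers, y is the line along which they close (so a half turn about z gives the same grasp; the last joint's range is limited). The gripper opens to 87 mm and grips with 3 to 60 N. Pads are 19 mm wide; open, the fingers measure 117 mm over their backs; the gripper's body (75 mm by 190 mm) begins 51 mm behind the grasp point.
Start: joints at [-1.321, 0.332, -0.065, 1.46, 0.022, 1.35, -0.088], TCP at [0.168, 0.602, 0.189] pointing down, gripper open.
Joint ranges: [-2.6, 2.6], [-0.5, 2.12], [-1.47, 1.34], [0.16, 2.42], [-1.27, 4.41], [0.06, 2.06], [-2.6, 2.6]. Speed limits (rad/s): [2.22, 2.22, 2.79, 2.79, 3.14, 3.14, 3.14].

### API

Orientations are given as a unit quaternion [x, y, z, w].
In Python, from bench import r gives the robot as it stands.
- The arm moves only by the tool arm_command, never from a script. Its argument "moves" is one flat list of numbers, 4 for each row, row after row: the shift along the tool's x, y, z in cm, then the turn about the tool's z in degrees. A call has 1 to 12 rows; each row shifts and turns the commanded pose from where the row before left it, along the tool's axes as they then stand; what a row does not reach is not made up. A row lasts 1/12 s, in which the tool goes at most 41.7 mm and 7.16 degrees, less where a joint would pass 70% of its speed; a pose out of reach is approached as far as the arm can. A call with a gripper value outside its range is refused whole. "fingers" is the opening in per cent of the stroke, from 0 (shut) to 100 (fully open), set as the call begins (left out, the last holds). The fingers move at their own pace and stop on an object; "squeeze" is the grip in N (left out, the last holds). Time passes only in rows, so rows that do not move let the fingers close. It gives the time, the measured TCP pose, the force, the opening and the grip force at its end, in the units of the state.
- r.read_state(): the state, without advancing time (a new reading comes with each control period).
- r.camera(name): name is "side" or "top" or "wrist"; returns the picture (480x640x3 uint8, red, green, blue); there is no depth.
- r.camera_info(name): a dict with "fx", "fy", "cx", "cy" (pixels), "origin" and "attitude" of the camera in the world. Camera axes: x right, y up, looking along -z (the intrinsics and any distortion apply to the point x, -y, -z); pixel columns grow to the right and rows downward; lengths in m; the calibration is good to about 2 mm. A picture is of the moment at which its call begins: read the wrist's pose just before it. camera_info takes no time and is no camera call; for the wrist camera it gives the pose at the moment of the call.
- r.close_job(): hands the job in; it is judged then, once.
The state is a dict: "time": time; "joint_positions": joint angles; "joint_vel": joint speeds; "joint_torque": joint torques, N m; "ee_pos": TCP position; "eef_rot": TCP orientation; "ft_force": force on the tool from outside, world axes, zero at the start; "torque": the same for the moment, N m; "width": finger opening in m; "grip_force": force on a finger pad.
Only numpy, scipy, OpenCV 4.12 (cv2) and the standard library are available. Lean on these libraries where they do the work, as an engineer would, in place of code of your own. Each camera call takes 0.05 s, during which the arm holds its last target. There are 200 camera calls.

## Working session

There is one attempt and no reset: what is moved stays moved. The work goes in short steps, Python scripts to look and compute and a tool call to move; the robot and the scene stay as the last step left them, time stands still between calls to the robot, and variables do not carry over. Pictures are saved under pics/ and viewed, at most 14 in all, crops included, and the job is handed in when it is done.

Besides the shell and the picture viewer there is one more tool, called after "Request:" as a command line: name --argument value ..., lists and objects as JSON in quotes. arm_command: Moves the arm, as the interface text tells. Its arguments: {"type":"object","properties":{"moves":{"type":"array"},"fingers":{"type":"number"},"squeeze":{"type":"number"}},"required":["moves"]}

```bash
mkdir -p pics; ls; cat > h.py <<'E'
import numpy as np, cv2
from scipy.spatial.transform import Rotation as R
from bench import r
def shot(n,f=None):
    i=r.camera_info(n); im=r.camera(n)
    if f: cv2.imwrite('pics/'+f,im[...,::-1])
    return im,i
def att(i):
    a=np.array(i['attitude'])
    return a if a.shape==(3,3) else R.from_quat(a).as_matrix()
def px2w(i,u,v,z):
    d=att(i)@np.array([(u-i['cx'])/i['fx'],-(v-i['cy'])/i['fy'],-1.]); o=np.array(i['origin'])
    return o+d*(z-o[2])/d[2]
def w2px(i,p):
    c=att(i).T@(np.array(p)-np.array(i['origin']))
    return i['cx']+i['fx']*c[0]/-c[2], i['cy']-i['fy']*c[1]/-c[2]
E
python3 - <<'E'
from h import *
for n in('top','side','wrist'):
    im,i=shot(n,n+'0.png'); print(n,i)
print(r.read_state())
E
```

```text
pics
top {'fx': 484.3116504800049, 'fy': 484.3116504800049, 'cx': 325.3389792919837, 'cy': 231.88681943868735, 'origin': array([0.348312  , 0.07100108, 1.37262345]), 'attitude': array([-0.06079905,  0.06406895,  0.71076674, -0.69786051])}
side {'fx': 440.6253266241675, 'fy': 440.6253266241675, 'cx': 314.642506758717, 'cy': 236.43817943897466, 'origin': array([ 0.15973435, -0.74828378,  0.52169324]), 'attitude': array([ 0.55531565, -0.12668247, -0.20368562,  0.79629658])}
wrist {'fx': 386.589791882214, 'fy': 386.589791882214, 'cx': 314.0436818427974, 'cy': 239.649195495939, 'origin': array([0.10140791, 0.6209982 , 0.38401833]), 'attitude': array([-0.10405843, -0.078149  ,  0.59959882,  0.78964918])}
{'time': 0.15, 'joint_positions': array([-1.32060625,  0.3327334 , -0.06466242,  1.46074703,  0.02159994,
        1.34991212, -0.08855087]), 'joint_vel': array([-0.00018366, -0.00098438,  0.00086342, -0.00196857, -0.00049442,
       -0.00114306,  0.00100756]), 'joint_torque': array([ 5.28832879e-04, -6.23643422e+01,  2.43851496e-02, -3.90140319e+01,
       -6.12584688e-02,  3.73206753e-02,  6.75545789e-05]), 'ee_pos': array([0.16832132, 0.60155965, 0.1879331 ]), 'eef_rot': array([ 1.36006941e-01,  9.90707730e-01, -5.50618523e-04, -4.51854859e-05]), 'ft_force': array([ 0.15964715,  0.00720867, -0.88189394]), 'torque': array([-0.04347409,  0.03153047, -0.00929293]), 'grip_force': 0.0, 'width': 0.08708778328668215}
```

View pics/top0.png

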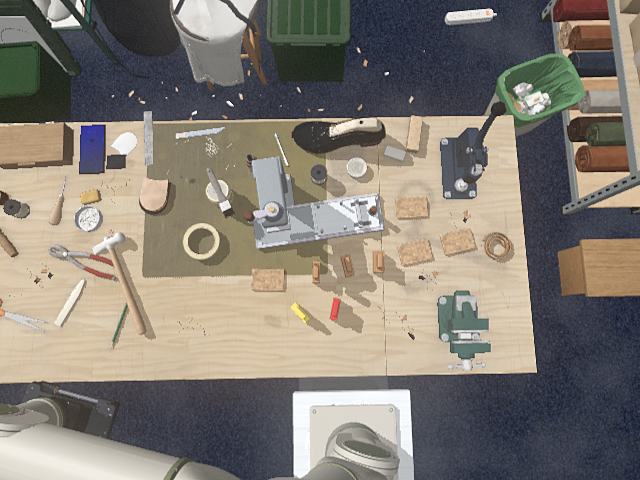

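View pics/side0.png

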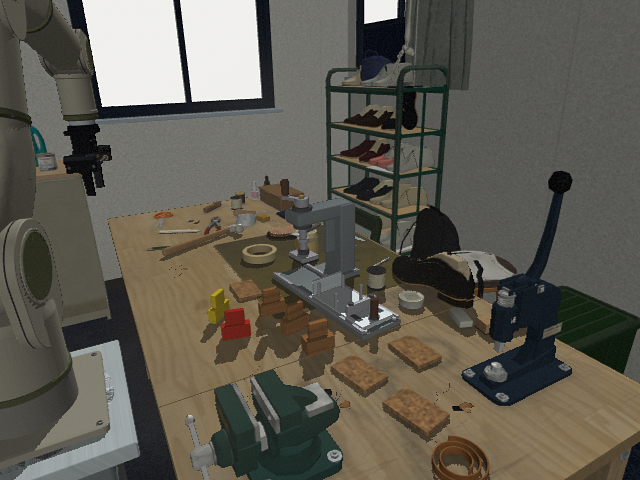

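```bash
python3 - <<'E'
import cv2
im=cv2.imread('pics/top0.png')
cv2.imwrite('pics/c1.png',cv2.resize(im[150:300,240:440],None,fx=4,fy=4,interpolation=cv2.INTER_CUBIC))
from h import *
i=r.camera_info('top')
for n,u,v,z in [('b1',268,280,.008),('b2',412,208,.008),('b3',415,252,.008),('b4',459,242,.008),('s',316,272,.05),('s',347,266,.05),('s',378,261,.05),('knob',272,210,.27),('tape',201,241,.02),('spool',318,175,.04),('tin',356,168,.02),('rolls',498,246,0.02),('vise',463,330,.05),('punch',460,170,.1)]:
    print(n,px2w(i,u,v,z).round(3))
E
```

```text
b1 [0.458 0.226 0.008]
b2 [ 0.658 -0.189  0.008]
b3 [ 0.529 -0.191  0.008]
b4 [ 0.556 -0.318  0.008]
s [0.474 0.09  0.05 ]
s [0.489 0.005 0.05 ]
s [ 0.501 -0.08   0.05 ]
knob [0.599 0.187 0.27 ]
tape [0.57  0.414 0.02 ]
spool [0.752 0.08  0.04 ]
tin [ 0.777 -0.03   0.02 ]
rolls [ 0.541 -0.425  0.02 ]
vise [ 0.311 -0.301  0.05 ]
punch [ 0.741 -0.308  0.1  ]
```

View pics/c1.png

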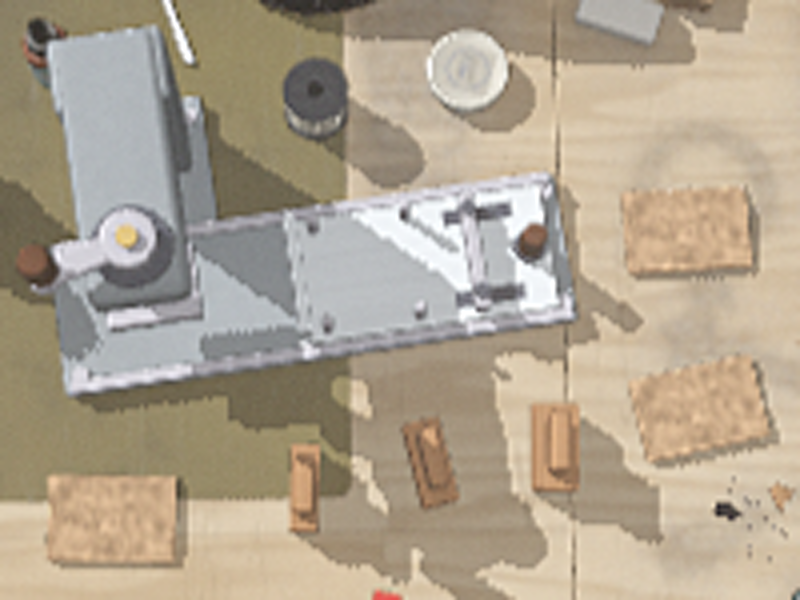

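```bash
python3 - <<'E'
from h import *
i=r.camera_info('top')
P=lambda u,v,z: px2w(i,240+u/4,150+v/4,z)
pins=[P(313,227,.058),P(405,213,.058),P(421,310,.058),P(328,322,.058)]  # ++ , +-, --, -+
c=np.mean(pins,0); yv=pins[0]+pins[3]-pins[1]-pins[2]; xv=pins[0]+pins[1]-pins[2]-pins[3]
print(c, 'yaw from y',np.degrees(np.arctan2(-yv[0],yv[1])),'from x',np.degrees(np.arctan2(xv[1],xv[0])),np.linalg.norm(yv)/2,np.linalg.norm(xv)/2)
print('handle',P(533,236,.068),'knob',P(37,258,.27),'screw',P(126,236,.245))
print('fence',P(468,205,.046),P(480,300,.046))
for n,q in {'b1':[(48,478),(178,476),(180,562),(50,565)],'b2':[(622,190),(748,184),(755,268),(628,275)],'b3':[(630,380),(752,354),(774,436),(650,463)]}.items():
    w=[P(*k,.008) for k in q]; d=w[0]+w[3]-w[1]-w[2]
    print(n,np.mean(w,0).round(4),np.degrees(np.arctan2(-d[0],d[1])).round(1))
for n,q in {'sL':[(291,445),(320,443),(317,531),(290,528)],'sM':[(403,423),(440,417),(458,500),(420,507)],'sR':[(532,403),(577,403),(577,490),(534,490)]}.items():
    w=[P(*k,.032) for k in q]; d=w[0]+w[1]-w[2]-w[3];e=w[0]+w[3]-w[1]-w[2]
    print(n,np.mean(w,0).round(4),np.degrees(np.arctan2(d[1],d[0])).round(1),np.linalg.norm(e)/2)
w=r.camera_info('wrist');s=r.read_state();T=R.from_quat(s['eef_rot'])
print('cam in tool',T.inv().apply(np.array(w['origin'])-s['ee_pos']),'axes',(T.inv().as_matrix()@att(w)).round(3))
E
```

```text
[0.62491405 0.04431687 0.058     ] yaw from y 7.142727714335023 from x 7.786745609167882 0.06480775044899116 0.06878965315186711
handle [ 0.64315051 -0.070675    0.068     ] knob [0.5895636  0.24027212 0.27      ] screw [0.60749521 0.191209   0.245     ]
fence [ 0.67128159 -0.02811819  0.046     ] [ 0.60306812 -0.03444065  0.046     ]
b1 [0.4575 0.2247 0.008 ] 0.0
b2 [ 0.6598 -0.1896  0.008 ] 2.0
b3 [ 0.5293 -0.1925  0.008 ] 11.1
sL [0.4764 0.0901 0.032 ] -2.2 0.01940380909408303
sM [0.4921 0.0026 0.032 ] 10.3 0.026474449495934457
sR [ 0.5012 -0.0845  0.032 ] -1.5 0.03061966333541249
cam in tool [ 0.06966616  0.00049642 -0.19620211] axes [[ 0.001  0.966  0.258]
 [ 1.    -0.001 -0.   ]
 [ 0.     0.258 -0.966]]
```

```bash
cat >> h.py <<'E'
def pose():
    s=r.read_state(); M=R.from_quat(s['eef_rot']).as_matrix()
    return np.array([*s['ee_pos'],np.degrees(np.arctan2(M[1,1],M[0,1]))])
def plan(wps,start=None):
    """waypoints (x,y,z,theta deg,cm per row); prints rows (tool cm, deg)"""
    c=np.array(pose() if start is None else start,float); rows=[]
    print('from',c.round(4))
    for w in wps:
        t=np.array(w[:4],float); v=w[4] if len(w)>4 else 3
        n=int(max(1,np.ceil(np.linalg.norm(t[:3]-c[:3])*100/v),np.ceil(abs(t[3]-c[3])/6.5)))
        c0=c.copy()
        for k in range(1,n+1):
            g=c0+(t-c0)*k/n; d=g-c; th=np.radians(c[3])
            ux=np.array([-np.sin(th),np.cos(th)]); uy=np.array([np.cos(th),np.sin(th)])
            row=np.array([d[:2]@ux*100,d[:2]@uy*100,-d[2]*100,-d[3]]).round(2)
            c[:2]+=(row[0]*ux+row[1]*uy)/100; c[2]-=row[2]/100; c[3]-=row[3]; rows.append(row)
        rows.append(None)
    call=[]
    for q in rows:
        if q is not None: call+=[float(a)+0. for a in q]
        if q is None or len(call)==48:
            if call: print(len(call)//4,', '.join('%g'%a for a in call))
            call=[]
E
python3 - <<'E'
from h import *
plan([(.60,-.02,.24,7.5,3.5)])
E
```

```text
from [ 0.1683  0.6016  0.1879 74.3663]
12 -2.65, -2.19, -0.24, 3.04, -2.76, -2.05, -0.23, 3.04, -2.87, -1.9, -0.24, 3.04, -2.97, -1.74, -0.24, 3.04, -3.05, -1.59, -0.23, 3.04, -3.13, -1.42, -0.24, 3.04, -3.21, -1.25, -0.24, 3.04, -3.26, -1.08, -0.23, 3.04, -3.32, -0.91, -0.24, 3.03, -3.36, -0.72, -0.24, 3.04, -3.4, -0.55, -0.23, 3.04, -3.42, -0.37, -0.24, 3.04
10 -3.43, -0.19, -0.24, 3.04, -3.44, 0, -0.23, 3.04, -3.44, 0.17, -0.24, 3.04, -3.42, 0.36, -0.24, 3.04, -3.4, 0.54, -0.23, 3.04, -3.36, 0.72, -0.24, 3.04, -3.32, 0.9, -0.24, 3.04, -3.27, 1.07, -0.23, 3.04, -3.21, 1.25, -0.24, 3.04, -3.13, 1.41, -0.24, 3.04
```

Request:
arm_command --moves '[-2.6,-2.2,-1.5,3,-2.8,-2,-1.5,3,-2.9,-1.9,-1.5,3,-3,-1.7,-1.5,3,-3,-1.6,-1.5,3,-3.1,-1.4,-1,3,-3.2,-1.3,-1,3,-3.3,-1.1,0,3,-3.3,-0.9,0,3,-3.4,-0.7,0,3,-3.4,-0.5,0,3,-3.4,-0.4,0,3]'

```text
time: 1.15
ee_pos: [0.4061, 0.2628, 0.2835]
eef_rot: [0.437, 0.9, 0.0, -0.0]
ft_force: [0.8, 0.9, 0.3]
width: 0.0868
grip_force: 0.0
```

Request:
arm_command --moves '[-3.4,-0.2,0,3,-3.4,0,0,3,-3.4,0.2,0,3,-3.4,0.4,0,3,-3.4,0.5,0,3,-3.4,0.7,0,3,-3.3,0.9,1,3,-3.3,1.1,1.5,3,-3.2,1.2,1.5,3,-3.1,1.4,1.5,3,0,0,0,0,0,0,0,0]'

```text
time: 2.15
ee_pos: [0.6036, -0.0171, 0.2269]
eef_rot: [0.655, 0.756, -0.002, -0.001]
ft_force: [-0.2, 0.7, -1.0]
width: 0.087
grip_force: 0.0
```

```bash
python3 - <<'E'
from h import *
im,i=shot('wrist','w1.png'); np.save('w1o.npy',np.array(i['origin'])); np.save('w1a.npy',att(i)); print(pose(),r.read_state()['time'])
E
```

```text
[ 0.6036445  -0.01519053  0.22786146  8.33048562] 2.2
```

View pics/w1.png

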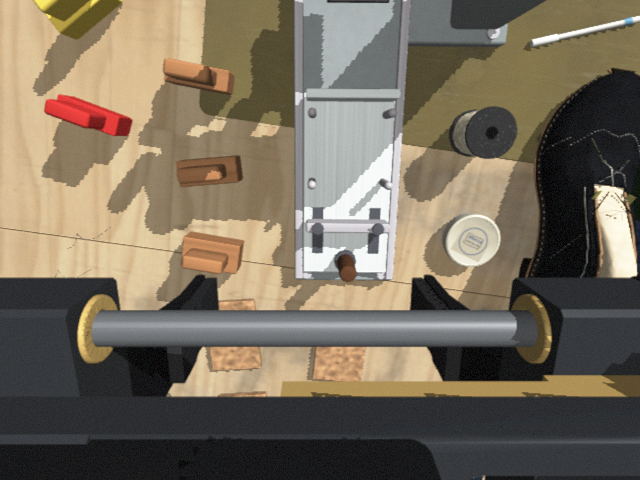

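```bash
python3 - <<'E'
import cv2
im=cv2.imread('pics/w1.png')
cv2.imwrite('pics/c2.png',cv2.resize(im[80:290,285:425],None,fx=2.8*1.0,fy=2.8,interpolation=cv2.INTER_CUBIC))
E
```

```text
(no output)
```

View pics/c2.png

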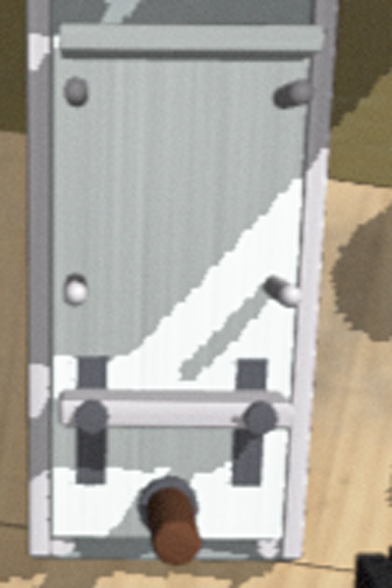

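```bash
cat > m.py <<'E'
from h import *
i=r.camera_info('wrist'); i=dict(i); i['origin']=np.load('w1o.npy'); i['attitude']=np.load('w1a.npy')
P=lambda u,v,z: px2w(i,285+u/2.8,80+v/2.8,z)
E
python3 - <<'E'
from m import *
w=np.array([P(76,88,.058),P(300,92,.058),P(76,293,.058),P(290,294,.058)])[:,:2]
m=np.array([(-36.5,33),(36.5,33),(-36.5,-33),(36.5,-33)])/1000
c=w.mean(0); H=m.T@(w-c); a=np.arctan2(H[0,1]-H[1,0],H[0,0]+H[1,1]); 
Rm=np.array([[np.cos(a),-np.sin(a)],[np.sin(a),np.cos(a)]])
print('seat',c,np.degrees(a),'res mm',((w-c)@Rm-m)*1000)
L=lambda q:((q[:2]-c)@Rm*1000).round(1)
for n,u,v,z in [('fenceL',75,401,.046),('fenceR',280,401,.046),('fence foot',75,392,.022),('wall',177,50,.058),('handle',177,545,.068),('railL',50,293,.022),('wallL',60,27,.058),('wallR',322,27,.058)]: print(n,L(P(u,v,z)),P(u,v,z).round(4))
for n,u,v in [('sL',197,76),('sM',209,171),('sR',212,253)]: print(n,px2w(i,u,v,.032).round(4))
E
```

```text
seat [0.62941229 0.0460482 ] 7.852403478422085 res mm [[ 0.39454779 -0.05956678]
 [-0.76171311 -0.85445437]
 [ 0.71051717  0.39152447]
 [-0.34335185  0.52249668]]
fenceL [-36.  -72.5] [ 0.6036 -0.0307  0.046 ]
fenceR [ 37. -72.] [ 0.6759 -0.0202  0.046 ]
fence foot [-36.3 -74.4] [ 0.6037 -0.0326  0.022 ]
wall [-4.1 44.6] [0.6193 0.0897 0.058 ]
handle [  -0.2 -118.6] [ 0.6455 -0.0715  0.068 ]
railL [-45.7 -37.1] [0.5892 0.0031 0.022 ]
wallL [-41.3  51.3] [0.5815 0.0912 0.058 ]
wallR [41.5 51.7] [0.6635 0.103  0.058 ]
sL [0.477  0.0912 0.032 ]
sM [0.4946 0.0044 0.032 ]
sR [ 0.504  -0.0809  0.032 ]
```

```bash
python3 - <<'E'
from h import *
plan([(.56,-.32,.22,8,3.5)])
E
```

```text
from [ 0.6036 -0.0152  0.2279  8.3305]
9 -3.28, -0.97, 0.09, 0.04, -3.28, -0.97, 0.08, 0.03, -3.28, -0.97, 0.09, 0.04, -3.29, -0.96, 0.09, 0.04, -3.28, -0.96, 0.09, 0.03, -3.28, -0.96, 0.08, 0.04, -3.29, -0.96, 0.09, 0.04, -3.28, -0.96, 0.09, 0.03, -3.29, -0.95, 0.09, 0.04
```

Request:
arm_command --moves '[-3.3,-1,0,0,-3.3,-1,0,0,-3.3,-1,0,0,-3.3,-1,0,0,-3.3,-1,0,0,-3.3,-1,0,0,-3.3,-1,0,0,-3.3,-1,0,0,-3.3,-1,0,0,0,0,0,0,0,0,0,0]'

```text
time: 3.12
ee_pos: [0.5576, -0.3229, 0.2292]
eef_rot: [0.654, 0.756, 0.0, 0.0]
ft_force: [1.4, 0.4, 0.0]
width: 0.0869
grip_force: 0.0
```

```bash
python3 - <<'E'
from h import *
p=pose(); im,i=shot('wrist','w2.png'); print(p)
hsv=cv2.cvtColor(im,cv2.COLOR_RGB2HSV)
for n,g in [('b2',(.66,-.19)),('b3',(.529,-.1925)),('b4',(.556,-.318))]:
    u,v=w2px(i,(*g,.008)); print(n,u,v,hsv[int(v),int(u)] if 0<v<480 and 0<u<640 else 0)
E
```

```text
[ 0.55755756 -0.32287148  0.22917605  8.26818124]
b2 432.10745033446193 89.1019192683639 [ 15 108 225]
b3 303.58183343753257 71.56146975339169 [ 15 110 176]
b4 312.30573005120704 198.6650119974858 [ 14 110 188]
```

View pics/w2.png

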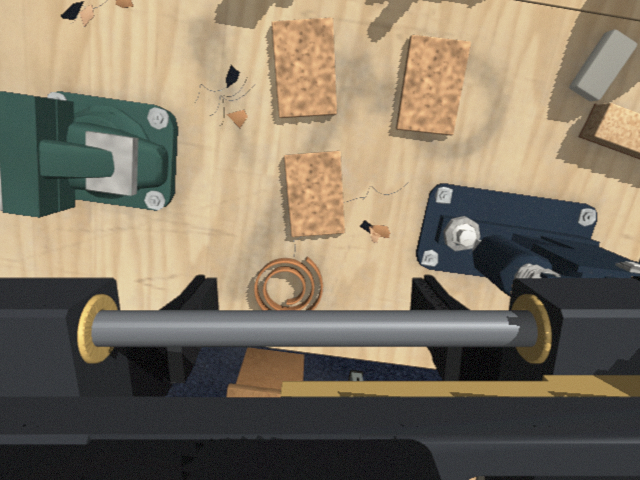

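```bash
cat >> h.py <<'E'
def rect(i,q,z):
    w=np.array([px2w(i,*k,z) for k in q])[:,:2]  # TL,TR,BR,BL in a wrist picture: tool -y+x, +y+x ...
    d=w[0]+w[3]-w[1]-w[2]; e=w[0]+w[1]-w[2]-w[3]
    th=np.degrees(np.arctan2(*(-d)[::-1])); th2=np.degrees(np.arctan2(-e[0],e[1]))
    return w.mean(0).round(4),round(th,1),round(th2,1),(np.linalg.norm(d)/2).round(4),(np.linalg.norm(e)/2).round(4)
E
python3 - <<'E'
from h import *
i=r.camera_info('wrist')
print('b3',rect(i,[(273,22),(332,18),(336,113),(279,118)],.008))
print('b2',rect(i,[(410,37),(469,40),(455,134),(398,130)],.008))
print('b4',rect(i,[(285,156),(340,151),(344,234),(291,238)],.008))
E
```

```text
b3 (array([ 0.5308, -0.188 ]), np.float64(12.6), np.float64(11.3), np.float64(0.0581), np.float64(0.0884))
b2 (array([ 0.6609, -0.1851]), np.float64(5.2), np.float64(4.5), np.float64(0.059), np.float64(0.0886))
b4 (array([ 0.5595, -0.3124]), np.float64(13.2), np.float64(12.0), np.float64(0.0587), np.float64(0.09))
```

```bash
python3 - <<'E'
from h import *
plan([(.5595,-.3135,.04,12.5,3.5),(.5595,-.3135,.004,12.5,1.2)])
E
```

```text
from [ 0.5586 -0.3209  0.229   8.4259]
6 0.12, 0.03, 3.15, -0.68, 0.12, 0.04, 3.15, -0.68, 0.12, 0.03, 3.15, -0.68, 0.12, 0.04, 3.15, -0.68, 0.11, 0.04, 3.15, -0.68, 0.12, 0.04, 3.15, -0.67
4 0, 0, 0.9, 0, 0, 0, 0.9, 0, 0, 0, 0.9, 0, 0, 0, 0.9, 0
```

Request:
arm_command --moves '[0.1,0,3.2,-1,0.1,0,3.2,-1,0.1,0.1,3.2,-1,0.1,0,3.1,-1,0.1,0.1,3.1,0,0.1,0,3.1,0,0.1,0,0.9,0,0,0,0.9,0,0,0,0.9,0,0,0,0.9,0,0,0,0,0,0,0,0,0]'

```text
time: 4.17
ee_pos: [0.5591, -0.3146, 0.004]
eef_rot: [0.627, 0.779, 0.0, 0.0]
ft_force: [0.6, 1.0, 0.2]
width: 0.0873
grip_force: 0.0
```

Request:
arm_command --moves '[0,0,0,0,0,0,0,0,0,0,0,0,0,0,0,0,0,0,0,0,0,0,0,0,0,0,0,0]' --fingers 50 --squeeze 20

```text
time: 4.75
ee_pos: [0.5588, -0.3145, 0.0036]
eef_rot: [0.627, 0.779, 0.0, 0.0]
ft_force: [0.1, 0.7, -0.2]
width: 0.049
grip_force: 0.0
```

```bash
python3 - <<'E'
from h import *
print(pose(),r.read_state()['width'],r.read_state()['ft_force'])
im,i=shot('wrist','w3.png')
E
```

```text
[ 5.58751256e-01 -3.14544331e-01  3.55060738e-03  1.23651003e+01] 0.04898856665339775 [ 0.07821965  0.73200126 -0.21711892]
```

View pics/w3.png

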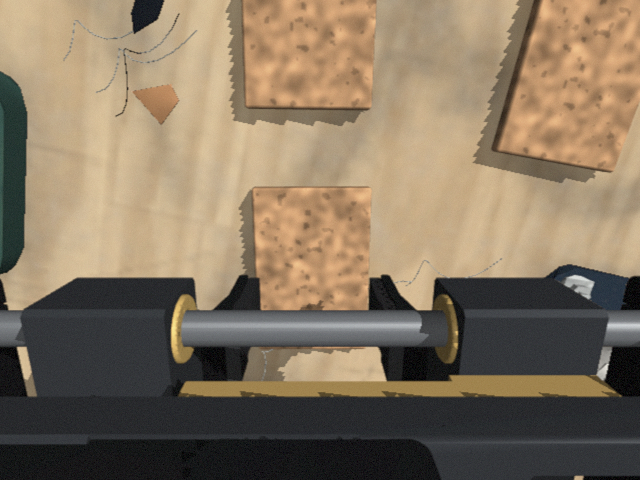

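Request:
arm_command --moves '[0,0,0,0,0,0,0,0,0,0,0,0,0,0,0,0,0,0,0.2,0,0,0,0.2,0,0,0,0.2,0,0,0,0,0]' --fingers 82

```text
time: 5.47
ee_pos: [0.5584, -0.3143, -0.0031]
eef_rot: [0.627, 0.779, -0.0, -0.0]
ft_force: [0.7, -0.4, 0.1]
width: 0.071
grip_force: 0.0
```

Request:
arm_command --moves '[0,0,0.1,0,0,0,0.1,0,0,0,0.1,0,0,0,0,0]'

```text
time: 5.8
ee_pos: [0.5587, -0.3144, -0.0057]
eef_rot: [0.627, 0.779, 0.0, -0.0]
ft_force: [0.7, 0.2, 0.3]
width: 0.0711
grip_force: 0.0
```

Request:
arm_command --moves '[0,0,0,0,0,0,0,0,0,0,0,0,0,0,0,0,0,0,0,0,0,0,0,0]' --fingers 45 --squeeze 20

```text
time: 6.3
ee_pos: [0.5587, -0.3145, -0.0055]
eef_rot: [0.627, 0.779, 0.0, -0.0]
ft_force: [-0.9, -0.7, -0.7]
width: 0.0424
grip_force: 0.0
```

Request:
arm_command --moves '[0,0,-0.2,0,0,0,0,0,0,0,0,0,0,0,0,0,0,0,0,0]' --fingers 80

```text
time: 6.72
ee_pos: [0.5587, -0.3145, -0.0035]
eef_rot: [0.627, 0.779, 0.0, -0.0]
ft_force: [-0.7, -0.5, -0.3]
width: 0.0663
grip_force: 0.0
```

Request:
arm_command --moves '[0,0,0.2,0,0,0,0.2,0,0,0,0.1,0,0,0,0,0]'

```text
time: 7.05
ee_pos: [0.5585, -0.3144, -0.009]
eef_rot: [0.627, 0.779, -0.0, -0.0]
ft_force: [-0.6, 0.9, 0.8]
width: 0.0694
grip_force: 0.0
```

```bash
python3 - <<'E'
from h import *
im,i=shot('wrist'); s=shot('side')[0]; print(pose(),r.read_state()['width'])
a=im[180:380,180:460]; si=r.camera_info('side'); u,v=w2px(si,(.559,-.314,.03)); print(u,v)
b=s[max(0,int(v)-55):int(v)+55,max(0,int(u)-60):int(u)+60]
b=cv2.resize(b,None,fx=4,fy=4,interpolation=cv2.INTER_CUBIC)[:440,:400]
a=cv2.resize(a,(400,286)); c=np.zeros((440,800,3),np.uint8); c[:286,:400]=a; c[:b.shape[0],400:400+b.shape[1]]=b
cv2.imwrite('pics/c4.png',c[...,::-1])
E
```

```text
[ 5.58636252e-01 -3.14503312e-01 -8.60901088e-03  1.23675731e+01] 0.06969543124114325
416.7210167876715 396.6923572133062
```

View pics/c4.png

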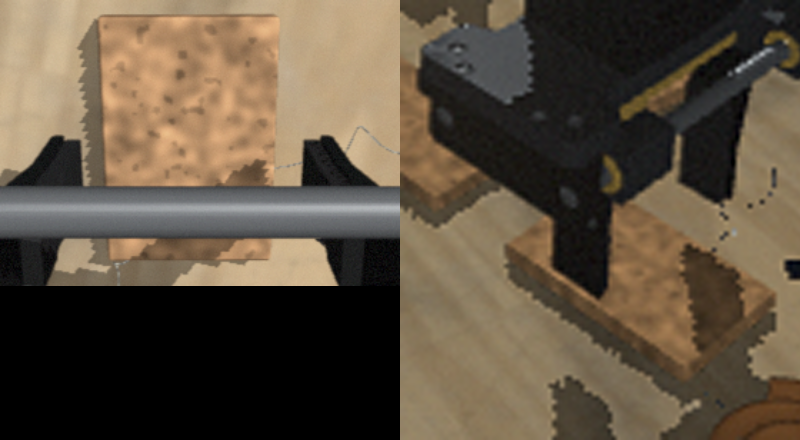

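Request:
arm_command --moves '[0,0,0.2,0,0,0,0.2,0,0,0,0,0]'

```text
time: 7.4
ee_pos: [0.5585, -0.3144, -0.013]
eef_rot: [0.627, 0.779, -0.0, -0.0]
ft_force: [-0.4, 0.1, -0.2]
width: 0.0697
grip_force: 0.0
```

Request:
arm_command --moves '[0,0,0.2,0,0,0,0.2,0,0,0,0,0]'

```text
time: 7.65
ee_pos: [0.5585, -0.3143, -0.017]
eef_rot: [0.627, 0.779, -0.0, -0.0]
ft_force: [-1.0, 0.5, -0.6]
width: 0.0697
grip_force: 0.0
```

Request:
arm_command --moves '[0,0,0,0,0,0,0,0,0,0,0,0,0,0,0,0,0,0,0,0,0,0,0,0]' --fingers 50

```text
time: 8.15
ee_pos: [0.5588, -0.3145, -0.0165]
eef_rot: [0.627, 0.779, 0.0, 0.0]
ft_force: [0.2, 0.4, -0.0]
width: 0.0449
grip_force: 0.0
```

```bash
python3 - <<'E'
from h import *
si=r.camera_info('side')
for z in (0,.005,.01,.015,.02): print(z,w2px(si,(.5235,-.322,z)),w2px(si,(.5936,-.3067,z)))
print('target near tip bottom right',(400+0)/1, 356+200/4,341+298/4,' far', 356+318/4,341+200/4)
E
```

```text
0 (np.float64(401.26619881294465), np.float64(422.8046173638635)) (np.float64(429.0899629329283), np.float64(401.5400876471447))
0.005 (np.float64(401.4080650148173), np.float64(420.297968181678)) (np.float64(429.2900549825032), np.float64(399.12842883596716))
0.01 (np.float64(401.55065281297425), np.float64(417.7785690371177)) (np.float64(429.49110545309986), np.float64(396.70521841888194))
0.015 (np.float64(401.6939677270056), np.float64(415.24632240395476)) (np.float64(429.6931212473619), np.float64(394.27037320007355))
0.02 (np.float64(401.8380153329385), np.float64(412.7011297587636)) (np.float64(429.8961093343771), np.float64(391.8238091828913))
target near tip bottom right 400.0 406.0 415.5  far 435.5 391.0
```

Request:
arm_command --moves '[0,0,0,0,0,0,0,0,0,0,0,0,0,0,0,0]' --fingers 80

```text
time: 8.48
ee_pos: [0.5587, -0.3145, -0.0165]
eef_rot: [0.627, 0.779, 0.0, -0.0]
ft_force: [0.2, 0.1, 0.2]
width: 0.0635
grip_force: 0.0
```

Request:
arm_command --moves '[0,0,0.2,0,0,0,0,0,0,0,0,0]'

```text
time: 8.73
ee_pos: [0.5586, -0.3145, -0.0187]
eef_rot: [0.627, 0.779, -0.0, -0.0]
ft_force: [-1.7, -0.1, 0.6]
width: 0.0688
grip_force: 0.0
```

Request:
arm_command --moves '[0,0,0.2,0,0,0,0.1,0,0,0,0.1,0,0,0,0,0]'

```text
time: 9.07
ee_pos: [0.5586, -0.3144, -0.0228]
eef_rot: [0.627, 0.779, -0.0, -0.0]
ft_force: [0.3, -0.3, -0.3]
width: 0.0695
grip_force: 0.0
```

Request:
arm_command --moves '[0,0,0,0,0,0,0,0,0,0,0,0,0,0,0,0,0,0,0,0,0,0,0,0]' --fingers 50

```text
time: 9.57
ee_pos: [0.5588, -0.3145, -0.0225]
eef_rot: [0.627, 0.779, 0.0, 0.0]
ft_force: [-0.3, 0.8, -0.4]
width: 0.0449
grip_force: 0.0
```

Request:
arm_command --moves '[0,0,0.1,0,0,0,0.1,0,0,0,0,0]'

```text
time: 9.82
ee_pos: [0.5586, -0.3144, -0.0248]
eef_rot: [0.627, 0.779, -0.0, -0.0]
ft_force: [-0.2, -0.0, -0.8]
width: 0.0436
grip_force: 0.0
```

Request:
arm_command --moves '[0,0,0.1,0,0,0,0.1,0,0,0,0,0]'

```text
time: 10.07
ee_pos: [0.5588, -0.3146, -0.0255]
eef_rot: [0.627, 0.779, 0.0, -0.0]
ft_force: [-4.5, 2.8, 11.8]
width: 0.0439
grip_force: 5.9
```

Request:
arm_command --moves '[0,0,0.1,0,0,0,0.1,0,0,0,0,0]'

```text
time: 10.32
ee_pos: [0.5588, -0.3146, -0.0256]
eef_rot: [0.627, 0.779, 0.001, -0.0]
ft_force: [-12.6, 8.2, 31.0]
width: 0.0433
grip_force: 15.6
```

Request:
arm_command --moves '[0,0,-0.6,0,0,0,0,0,0,0,0,0,0,0,0,0,0,0,0,0,0,0,0.5,0,0,0,0.3,0,0,0,0,0]' --fingers 82

```text
time: 10.98
ee_pos: [0.558, -0.3141, -0.0318]
eef_rot: [0.627, 0.779, -0.0, -0.001]
ft_force: [0.1, 1.0, 0.6]
width: 0.0712
grip_force: 0.0
```

Request:
arm_command --moves '[0,0,0.1,0,0,0,0.1,0,0,0,0,0]'

```text
time: 11.23
ee_pos: [0.5586, -0.3145, -0.0327]
eef_rot: [0.627, 0.779, -0.0, -0.0]
ft_force: [0.4, -0.3, -0.4]
width: 0.071
grip_force: 0.0
```

Request:
arm_command --moves '[0,0,0,0,0,0,0,0,0,0,0,0,0,0,0,0,0,0,0,0]' --fingers 50 --squeeze 20

```text
time: 11.65
ee_pos: [0.5587, -0.3145, -0.0324]
eef_rot: [0.627, 0.779, 0.0, 0.0]
ft_force: [0.0, 0.4, 1.0]
width: 0.0594
grip_force: 20.0
```

```bash
python3 - <<'E'
from h import *
plan([(.5587,-.3145,.075,12.4,3.5),(.629,.041,.075,7.7,3.3)])
E
```

```text
from [ 0.5587 -0.3145 -0.0324 12.3684]
4 0, 0, -2.69, -0.01, 0, 0, -2.68, -0.01, 0, 0, -2.69, 0, 0.01, 0, -2.68, -0.01
11 3.02, 1.32, 0, 0.43, 3.03, 1.29, 0, 0.42, 3.04, 1.28, 0, 0.43, 3.04, 1.25, 0, 0.43, 3.06, 1.22, 0, 0.43, 3.07, 1.21, 0, 0.42, 3.07, 1.18, 0, 0.43, 3.08, 1.16, 0, 0.43, 3.1, 1.13, 0, 0.42, 3.1, 1.12, 0, 0.43, 3.1, 1.08, 0, 0.43
```

Request:
arm_command --moves '[0,0,-2.7,0,0,0,-2.7,0,0,0,-2.7,0,0,0,-2.7,0,3,1.3,0,0.4,3,1.3,0,0.4,3,1.3,0,0.4,3.1,1.3,0,0.4,3.1,1.2,0,0.4,3.1,1.2,0,0.4,3.1,1.2,0,0.5]'

```text
time: 12.57
ee_pos: [0.6036, -0.0858, 0.0756]
eef_rot: [0.646, 0.763, 0.0, -0.0]
ft_force: [0.9, -0.9, 0.2]
width: 0.0594
grip_force: 20.0
```

Request:
arm_command --moves '[3.1,1.1,0,0.5,3.1,1.1,0,0.4,3.1,1.1,0,0.5,3.1,1.1,0,0.4,0,0,0,0,0,0,0,0]'

```text
time: 13.07
ee_pos: [0.6282, 0.0447, 0.0751]
eef_rot: [0.657, 0.754, 0.0, -0.0]
ft_force: [-0.0, -0.5, -0.2]
width: 0.06
grip_force: 20.0
```

```bash
python3 - <<'E'
from h import *
plan([(.629,.041,.04,7.7,2)])
print(r.read_state()['width'])
E
```

```text
from [0.6282 0.0447 0.0751 7.9257]
2 -0.19, 0.01, 1.76, 0.11, -0.18, 0.02, 1.75, 0.12
0.059978779038642654
```

Request:
arm_command --moves '[-0.2,0,1.8,0.1,-0.2,0.1,1.8,0.1,0,0,0.4,0,0,0,0,0]'

```text
time: 13.4
ee_pos: [0.6285, 0.0365, 0.0344]
eef_rot: [0.66, 0.751, -0.001, -0.001]
ft_force: [0.4, 0.4, -0.6]
width: 0.06
grip_force: 20.0
```

```bash
python3 - <<'E'
from h import *
im,i=shot('wrist'); print(pose()); np.save('w5.npy',im)
cv2.imwrite('pics/c5.png',cv2.resize(im[110:310,200:440,::-1],None,fx=3,fy=3,interpolation=cv2.INTER_CUBIC)[:600])
E
```

```text
[0.62937321 0.03687982 0.03553599 7.39927291]
```

View pics/c5.png

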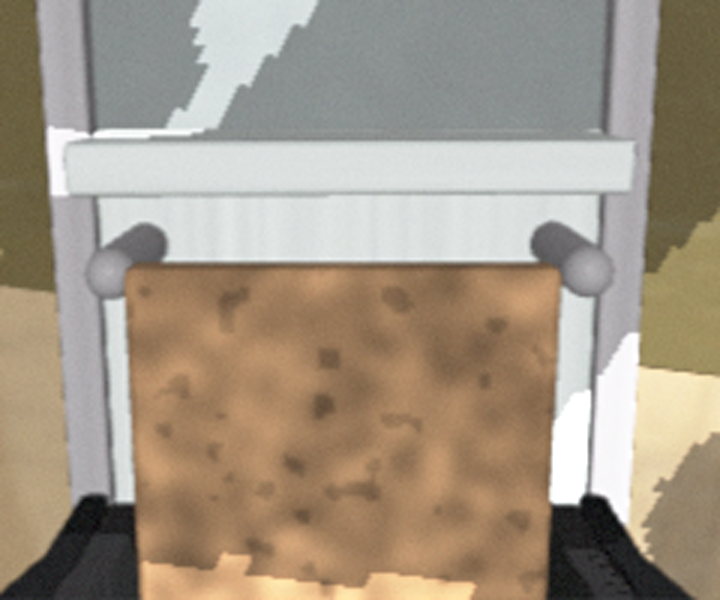

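```bash
python3 - <<'E'
from h import *
i=r.camera_info('wrist'); p=pose(); th=np.radians(p[3])
Lc=lambda q:(np.round(((q[:2]-p[:2])@np.array([-np.sin(th),np.cos(th)]))*1000,1),np.round(((q[:2]-p[:2])@np.array([np.cos(th),np.sin(th)]))*1000,1))
for n,u,v,z in [('blankend',344,265,p[2]+.0404),('wall',350,193,.058),('pinL',108,272,.058),('pinR',592,272,.058)]:
    print(n,Lc(px2w(i,200+u/3,110+v/3,z)))
print(p)
E
```

```text
blankend (np.float64(46.3), np.float64(1.2))
wall (np.float64(54.2), np.float64(2.1))
pinL (np.float64(42.4), np.float64(-34.4))
pinR (np.float64(42.4), np.float64(38.6))
[0.62937321 0.03687982 0.03553599 7.39927291]
```

Request:
arm_command --moves '[0.6,0.1,0.6,0,0,0,0.8,0,0,0,0.8,0,0,0,0.8,0,0,0,0.6,0,0,0,0.3,0,0,0,0,0]'

```text
time: 14.03
ee_pos: [0.6294, 0.0441, -0.0043]
eef_rot: [0.659, 0.752, -0.0, -0.0]
ft_force: [-0.8, 0.5, 0.7]
width: 0.0596
grip_force: 20.0
```

Request:
arm_command --moves '[0,0,0.2,0,0,0,0.1,0,0,0,0,0,0,0,0,0]'

```text
time: 14.37
ee_pos: [0.6301, 0.0442, -0.0062]
eef_rot: [0.66, 0.752, 0.0, -0.0]
ft_force: [-0.9, 0.6, 2.2]
width: 0.0593
grip_force: 20.0
```

Request:
arm_command --moves '[0,0,0,0,0,0,0,0,0,0,0,0,0,0,0,0,0,0,-1,0,0,0,-2,0,0,0,-3,0,0,0,-3,0,0,0,-1.5,0,0,0,0,0]' --fingers 80

```text
time: 15.2
ee_pos: [0.6324, 0.0438, 0.1035]
eef_rot: [0.66, 0.752, 0.003, 0.002]
ft_force: [0.4, -0.1, -0.2]
width: 0.0693
grip_force: 0.0
```

```bash
python3 - <<'E'
from h import *
s=r.read_state(); print(pose(),s['width'],s['ft_force'])
plan([(.66,-.188,.08,5,3.3),(.66,-.188,.01,5,3)])
E
```

```text
[0.632402   0.04378589 0.10349268 7.44648089] 0.06930703827794994 [ 0.35015807 -0.10057942 -0.1573317 ]
from [0.6324 0.0438 0.1035 7.4465]
8 -2.92, -0.03, 0.29, 0.31, -2.92, -0.02, 0.3, 0.3, -2.91, 0, 0.29, 0.31, -2.92, 0.01, 0.29, 0.3, -2.92, 0.03, 0.3, 0.31, -2.92, 0.04, 0.29, 0.3, -2.91, 0.06, 0.3, 0.31, -2.92, 0.08, 0.29, 0.31
3 0, 0, 2.33, 0, 0, 0, 2.34, 0, 0, 0, 2.33, 0
```

Request:
arm_command --moves '[-2.9,0,0.3,0.4,-2.9,0,0.3,0.4,-2.9,0,0.3,0.4,-2.9,0,0.3,0.4,-2.9,0,0.3,0.4,-2.9,0.1,0.3,0.4,-2.9,0.1,0.3,0.4,-2.8,0.1,0.3,0.3,0,0,3,0,0,0,3,0,0,0,1,0,0,0,0,0]' --fingers 98

```text
time: 16.2
ee_pos: [0.6551, -0.1845, 0.0013]
eef_rot: [0.68, 0.734, -0.001, -0.002]
ft_force: [0.1, 1.0, 0.3]
width: 0.0852
grip_force: 0.0
```

```bash
python3 - <<'E'
from h import *
plan([(.6598,-.186,-.0322,4.5,1.2)])
im,i=shot('wrist')
# cork far edge near: sample profile down column at tool centre
u=314; col=im[100:300,u].astype(int); hs=cv2.cvtColor(im,cv2.COLOR_RGB2HSV)
m=((hs[...,1]>95)&(hs[...,0]<20)).astype(np.uint8); m=cv2.medianBlur(m*255,9)
n,l,st,ce=cv2.connectedComponentsWithStats(m)
print([(st[k].tolist()) for k in range(1,n) if st[k][4]>1500])
E
```

```text
from [ 6.5510e-01 -1.8450e-01  1.3000e-03  4.3795e+00]
3 -0.06, 0.15, 1.12, -0.04, -0.07, 0.16, 1.11, -0.04, -0.06, 0.15, 1.12, -0.04
[[0, 0, 67, 86, 5093], [281, 0, 51, 47, 1866], [0, 174, 146, 136, 12381], [265, 194, 121, 116, 13287]]
```

Request:
arm_command --moves '[-0.1,0.3,0.9,0,-0.1,0.2,0.9,0,0,0,0.9,0,0,0,0.6,0,0,0,0,0,0,0,0,0]' --fingers 90

```text
time: 16.75
ee_pos: [0.6622, -0.187, -0.0288]
eef_rot: [0.68, 0.734, -0.0, -0.0]
ft_force: [0.6, -0.3, 1.0]
width: 0.0782
grip_force: 0.0
```

Request:
arm_command --moves '[0,0,0,0,0,0,0,0,0,0,0,0,0,0,0,0,0,0,0,0,0,0,0,0]' --fingers 50 --squeeze 20

```text
time: 17.25
ee_pos: [0.6626, -0.1871, -0.0281]
eef_rot: [0.68, 0.734, 0.0, 0.0]
ft_force: [-2.1, -0.3, 4.2]
width: 0.059
grip_force: 20.0
```

```bash
cat >> h.py <<'E'
S=np.array([.6291,.0462]); TH=7.4
def seatpt(x,y):
    t=np.radians(TH); return S+x*np.array([np.cos(t),np.sin(t)])+y*np.array([-np.sin(t),np.cos(t)])
def blankedge():
    im,i=shot('wrist'); p=pose(); th=np.radians(p[3]); hs=cv2.cvtColor(im,cv2.COLOR_RGB2HSV)
    m=((hs[...,1]>95)&(hs[...,0]<20)).astype(np.uint8)*255; m=cv2.medianBlur(m,5)
    n,l,st,ce=cv2.connectedComponentsWithStats(m); k=l[255,314]
    return st[k].tolist(),m
E
python3 - <<'E'
from h import *
print(pose(),blankedge()[0]); a=seatpt(0,-.003)
p=pose(); plan([(p[0],p[1],.08,p[3],3.5),(*a,.08,7.4,3.3)])
E
```

```text
[ 0.66259821 -0.18713391 -0.02811274  4.36646547] [245, 196, 142, 114, 15494]
from [ 0.6626 -0.1872 -0.0281  4.3661]
4 0, 0, -2.7, 0, 0, 0, -2.71, 0, 0, 0, -2.7, 0, 0, 0, -2.7, 0
8 2.9, -0.19, 0, -0.38, 2.91, -0.18, 0, -0.38, 2.9, -0.15, 0, -0.38, 2.91, -0.14, 0, -0.38, 2.91, -0.11, 0, -0.38, 2.9, -0.1, 0, -0.38, 2.91, -0.08, 0, -0.37, 2.91, -0.06, 0, -0.38
```

Request:
arm_command --moves '[0,0,-2.7,0,0,0,-2.7,0,0,0,-2.7,0,0,0,-2.7,0,2.9,-0.2,0,-0.4,2.9,-0.2,0,-0.4,2.9,-0.2,0,-0.4,2.9,-0.1,0,-0.4,2.9,-0.1,0,-0.4,2.9,-0.1,0,-0.3,2.9,-0.1,0,-0.4,2.9,0,0,-0.4]'

```text
time: 18.3
ee_pos: [0.6288, 0.0443, 0.0794]
eef_rot: [0.659, 0.752, 0.0, -0.0]
ft_force: [0.4, 0.7, -0.9]
width: 0.0588
grip_force: 20.0
```

Request:
arm_command --moves '[0,0,1.3,0,0,0,1.3,0,0,0,0,0,0,0,0,0]'

```text
time: 18.63
ee_pos: [0.6286, 0.0411, 0.0526]
eef_rot: [0.66, 0.751, -0.001, -0.0]
ft_force: [-1.2, 0.0, -0.8]
width: 0.0594
grip_force: 20.0
```

```bash
cat >> h.py <<'E'
def held(off):
    """blank in hand: centre offset from TCP along tool x,y (mm), seat rel. to TCP in tool axes"""
    s,m=blankedge(); i=r.camera_info('wrist'); p=pose(); th=np.radians(p[3]); z=p[2]+off+.008
    ux=np.array([-np.sin(th),np.cos(th)]); uy=np.array([np.cos(th),np.sin(th)])
    v=s[1]; row=np.where(m[v+12,230:400])[0]+230
    e=px2w(i,(row.min()+row.max())/2,v,z)[:2]-p[:2]; d=S-p[:2]
    pts=[]
    for u in range(row.min()+12,row.max()-12,4):
        c=np.where(m[v-6:v+20,u])[0]; pts.append((u,v-6+c[0]))
    sl=np.polyfit(*np.array(pts).T,1)[0]
    print('pose',p.round(4),'bbox',s,'blank ctr',(e@ux*1000-45).round(1),(e@uy*1000).round(1),'edge slope deg',np.degrees(sl).round(2),'seat',(d@ux*1000).round(1),(d@uy*1000).round(1),'w',row.min(),row.max(),r.read_state()['width'])
E
python3 - <<'E'
from h import *
held(.028)
E
```

```text
pose [0.6293 0.041  0.0534 7.341 ] bbox [246, 181, 141, 129, 15502] blank ctr 7.8 1.7 edge slope deg -0.0 seat 5.1 0.5 w 265 367 0.059156455118023844
```

```bash
python3 - <<'E'
s=open('h.py').read()
s=s.replace("    v=s[1]; row=","    v=next((k for k in range(s[1],300) if m[k,230:400].sum()/255>132),s[1]); row=")
s=s.replace("row=np.where(m[v+12,230:400])[0]+230","row=np.where(m[min(v+12,260),230:400])[0]+230")
open('h.py','w').write(s)
E
python3 - <<'E'
from h import *
held(.028)
im=shot('wrist')[0]; cv2.imwrite('pics/c6.png',cv2.resize(im[110:310,200:440,::-1],None,fx=2.5,fy=2.5,interpolation=cv2.INTER_CUBIC))
E
```

```text
pose [0.6296 0.0412 0.0539 7.3484] bbox [246, 181, 141, 129, 15506] blank ctr 0.3 1.7 edge slope deg 0.29 seat 5.0 0.1 w 247 385 0.059217802451425
```

View pics/c6.png

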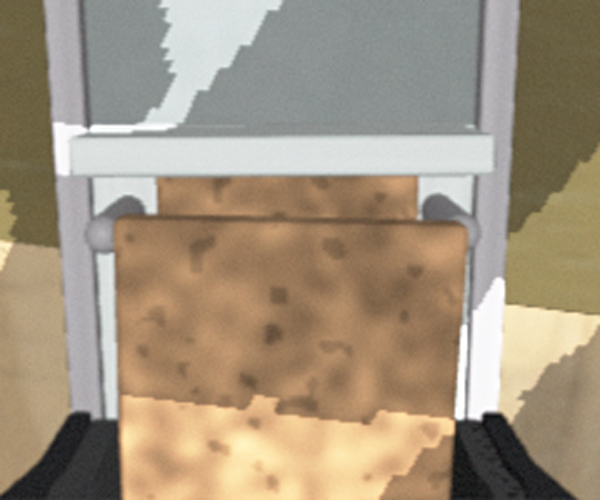

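Request:
arm_command --moves '[0.3,-0.1,0.5,-0.8,0,0,1,0,0,0,1,0,0,0,1,0,0,0,0.8,0,0,0,0.5,0,0,0,0,0,0,0,0,0]'

```text
time: 19.45
ee_pos: [0.628, 0.0456, 0.0057]
eef_rot: [0.654, 0.756, 0.0, -0.0]
ft_force: [-3.2, 0.1, 11.6]
width: 0.0599
grip_force: 20.0
```

Request:
arm_command --moves '[0,0,-0.1,0,0,0,0,0,0,0,0,0,0,0,0,0,0,0,-1,0,0,0,-2,0,0,0,-3,0,0,0,-2.5,0,0,0,0,0]' --fingers 80

```text
time: 20.2
ee_pos: [0.631, 0.0455, 0.0975]
eef_rot: [0.654, 0.756, 0.003, 0.002]
ft_force: [1.0, 0.3, 0.5]
width: 0.0695
grip_force: 0.0
```

```bash
python3 - <<'E'
from h import *
p=pose()
st,m=blankedge(); i=r.camera_info('wrist'); n,l,s,c=cv2.connectedComponentsWithStats(m)
for k in range(1,n):
    if s[k][4]>800: print(s[k].tolist())
plan([(.5296,-.1895,.06,12,3.3)])
E
```

```text
[23, 117, 129, 47, 4167]
[260, 180, 100, 118, 10651]
[66, 241, 104, 43, 3249]
from [0.6299 0.0457 0.095  8.2575]
8 -2.73, -1.66, 0.44, -0.47, -2.71, -1.69, 0.43, -0.47, -2.71, -1.71, 0.44, -0.46, -2.68, -1.73, 0.44, -0.47, -2.68, -1.75, 0.43, -0.47, -2.66, -1.77, 0.44, -0.47, -2.64, -1.79, 0.44, -0.46, -2.63, -1.82, 0.44, -0.47
```

```bash
python3 - <<'E'
from h import *
st,m=blankedge(); i=r.camera_info('wrist')
for z in (.030,.038,.046,.066):
    print(z,[tuple(np.round(w2px(i,(*seatpt(x,y),z)),0)) for x,y in ((-.03,.045),(.03,.045),(.03,0),(-.03,0))])
for v in (183,190,200,215,230,245,258): 
    q=np.where(m[v,230:400])[0]+230; print(v,q.min(),q.max())
im=shot('wrist')[0]; np.save('w7.npy',im); cv2.imwrite('pics/c7.png',cv2.resize(im[130:310,220:400,::-1],None,fx=3,fy=3,interpolation=cv2.INTER_CUBIC))
E
```

```text
0.03 [(np.float64(269.0), np.float64(175.0)), (np.float64(359.0), np.float64(176.0)), (np.float64(356.0), np.float64(242.0)), (np.float64(270.0), np.float64(240.0))]
0.038 [(np.float64(268.0), np.float64(176.0)), (np.float64(361.0), np.float64(178.0)), (np.float64(358.0), np.float64(245.0)), (np.float64(269.0), np.float64(243.0))]
0.046 [(np.float64(266.0), np.float64(177.0)), (np.float64(362.0), np.float64(179.0)), (np.float64(359.0), np.float64(248.0)), (np.float64(267.0), np.float64(247.0))]
0.066 [(np.float64(262.0), np.float64(181.0)), (np.float64(367.0), np.float64(183.0)), (np.float64(363.0), np.float64(257.0)), (np.float64(264.0), np.float64(256.0))]
183 263 359
190 262 361
200 263 360
215 264 358
230 265 357
245 266 356
258 267 354
```

View pics/c7.png

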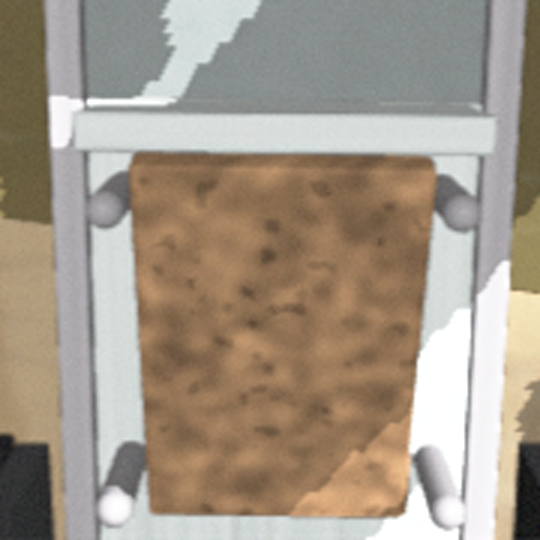

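```bash
python3 - <<'E'
from h import *
plan([(*seatpt(0,.008),.03,7.4,2),(*seatpt(0,.008),.006,7.4,.6)])
E
```

```text
from [0.6278 0.0459 0.0916 8.2757]
4 0.2, 0.04, 1.54, 0.22, 0.21, 0.03, 1.54, 0.22, 0.2, 0.03, 1.54, 0.22, 0.21, 0.04, 1.54, 0.22
5 0, 0, 0.48, 0, 0, 0, 0.48, 0, 0, 0, 0.48, 0, 0, 0, 0.48, 0, 0, 0, 0.48, 0
```

Request:
arm_command --moves '[0.2,0,1.5,0.2,0.2,0,1.5,0.2,0.2,0,1.5,0.2,0.2,0.1,1.5,0.2,0,0,0.5,0,0,0,0.5,0,0,0,0.4,0,0,0,0,0]' --fingers 45

```text
time: 21.02
ee_pos: [0.6292, 0.0542, 0.0222]
eef_rot: [0.659, 0.752, 0.002, -0.0]
ft_force: [-15.9, 1.4, 42.8]
width: 0.0399
grip_force: 19.6
```

Request:
arm_command --moves '[0,0,0.4,0,0,0,0.4,0,0,0,0.2,0,0,0,0,0]'

```text
time: 21.35
ee_pos: [0.627, 0.0536, 0.0066]
eef_rot: [0.66, 0.752, -0.001, -0.001]
ft_force: [0.5, -0.1, -0.0]
width: 0.0391
grip_force: 0.0
```

Request:
arm_command --moves '[0,0,0.2,0,0,0,0.2,0,0,0,0,0]'

```text
time: 21.6
ee_pos: [0.6277, 0.0536, 0.0045]
eef_rot: [0.66, 0.752, -0.0, -0.0]
ft_force: [-7.3, -0.5, 13.8]
width: 0.0391
grip_force: 7.3
```

Request:
arm_command --moves '[0,0,-2,0,0,0,-3,0,0,0,-4,0,0,0,0,0,0,0,0,0,0,0,0,0]'

```text
time: 22.1
ee_pos: [0.6276, 0.0539, 0.0931]
eef_rot: [0.659, 0.752, -0.0, -0.0]
ft_force: [0.0, -0.0, 0.1]
width: 0.0388
grip_force: 0.0
```

```bash
python3 - <<'E'
from h import *
st,m=blankedge(); i=r.camera_info('wrist')
for z in (.030,.038,.046,.066):
    print(z,[tuple(np.round(w2px(i,(*seatpt(x,y),z)),0)) for x,y in ((-.03,.045),(.03,.045),(.03,0),(-.03,0))])
for v in (175,180,185,190,200,215,230,245,258): 
    q=np.where(m[v,230:400])[0]+230; print(v,q.min() if len(q) else 0,q.max() if len(q) else 0)
plan([(.5296,-.1895,.06,12,3.3)])
E
```

```text
0.03 [(np.float64(270.0), np.float64(188.0)), (np.float64(359.0), np.float64(188.0)), (np.float64(357.0), np.float64(253.0)), (np.float64(271.0), np.float64(252.0))]
0.038 [(np.float64(268.0), np.float64(189.0)), (np.float64(361.0), np.float64(190.0)), (np.float64(358.0), np.float64(256.0)), (np.float64(270.0), np.float64(256.0))]
0.046 [(np.float64(267.0), np.float64(191.0)), (np.float64(362.0), np.float64(191.0)), (np.float64(360.0), np.float64(260.0)), (np.float64(269.0), np.float64(259.0))]
0.066 [(np.float64(263.0), np.float64(196.0)), (np.float64(366.0), np.float64(196.0)), (np.float64(363.0), np.float64(270.0)), (np.float64(265.0), np.float64(270.0))]
175 0 0
180 0 0
185 0 0
190 0 0
200 272 360
215 272 359
230 273 359
245 273 358
258 273 358
from [0.6271 0.0538 0.0924 7.4789]
9 -2.54, -1.43, 0.36, -0.5, -2.53, -1.44, 0.36, -0.5, -2.51, -1.48, 0.36, -0.51, -2.5, -1.49, 0.36, -0.5, -2.49, -1.51, 0.36, -0.5, -2.47, -1.54, 0.36, -0.5, -2.46, -1.56, 0.36, -0.51, -2.45, -1.58, 0.36, -0.5, -2.43, -1.6, 0.36, -0.5
```

Request:
arm_command --moves '[-2.5,-1.4,0.3,-0.5,-2.5,-1.4,0.3,-0.5,-2.5,-1.5,0.3,-0.5,-2.5,-1.5,0.3,-0.5,-2.5,-1.5,0.4,-0.5,-2.5,-1.5,0.4,-0.5,-2.5,-1.6,0.4,-0.5,-2.4,-1.6,2,-0.5,-2.4,-1.6,2,-0.5,0,0,0,0,0,0,0,0,0,0,0,0]' --fingers 98

```text
time: 23.15
ee_pos: [0.5301, -0.1881, 0.0288]
eef_rot: [0.63, 0.777, -0.0, -0.001]
ft_force: [0.5, 0.5, -0.1]
width: 0.0849
grip_force: 0.0
```

```bash
python3 - <<'E'
from h import *
print(pose()); s,m=blankedge(); i=r.camera_info('wrist'); print(s)
pts=[]
for v in (s[1]+15,s[1]+35,s[1]+60):
    q=np.where(m[v,200:430])[0]+200; a=px2w(i,q.min(),v,.008);b=px2w(i,q.max(),v,.008); print(v,q.min(),q.max(),((a+b)/2).round(4))
print('far edge',px2w(i,s[0]+s[2]/2,s[1],.008).round(4))
E
```

```text
[ 0.53009084 -0.18810022  0.0287989  11.96482253]
[259, 185, 106, 125, 12651]
200 260 364 [ 0.523  -0.1528  0.008 ]
220 260 363 [ 0.5252 -0.1641  0.008 ]
245 261 362 [ 0.5283 -0.1787  0.008 ]
far edge [ 0.5213 -0.1445  0.008 ]
```

Request:
arm_command --moves '[-0.1,0,2,0,0,0,2,0,0,0,1,0,0,0,0.6,0,0,0,0.5,0,0,0,0,0,0,0,0,0]' --fingers 88

```text
time: 23.78
ee_pos: [0.531, -0.1896, -0.031]
eef_rot: [0.629, 0.777, 0.0, 0.0]
ft_force: [0.6, 0.3, 1.3]
width: 0.0765
grip_force: 0.0
```

Request:
arm_command --moves '[0,0,0,0,0,0,0,0,0,0,0,0,0,0,0,0,0,0,0,0,0,0,0,0]' --fingers 50 --squeeze 25

```text
time: 24.28
ee_pos: [0.5308, -0.1897, -0.0311]
eef_rot: [0.63, 0.777, 0.0, 0.0]
ft_force: [-1.3, 0.4, 5.3]
width: 0.0592
grip_force: 25.0
```

```bash
python3 - <<'E'
from h import *
p=pose();s=r.read_state();print(p,s['ft_force'],s['width'])
plan([(p[0],p[1],.09,p[3],3.5),(*seatpt(0,-.005),.09,7.4,3.3)])
E
```

```text
[ 0.53075434 -0.1897356  -0.03113159 11.9675077 ] [-1.29261092  0.40494952  5.28279389] 0.05921848175275198
from [ 0.5308 -0.1897 -0.0311 11.9675]
4 0, 0, -3.03, 0, 0, 0, -3.03, 0, 0, 0, -3.02, 0, 0, 0, -3.03, 0
8 2.57, 1.81, 0, 0.57, 2.58, 1.78, 0, 0.57, 2.61, 1.76, 0, 0.57, 2.62, 1.73, 0, 0.57, 2.64, 1.71, 0, 0.57, 2.65, 1.68, 0, 0.58, 2.67, 1.65, 0, 0.57, 2.69, 1.62, 0, 0.57
```

Request:
arm_command --moves '[0,0,-3,0,0,0,-3,0,0,0,-3,0,0,0,-3,0,2.6,1.8,0,0.6,2.6,1.8,0,0.6,2.6,1.8,0,0.6,2.6,1.7,0,0.6,2.6,1.7,0,0.5,2.7,1.7,0,0.6,2.7,1.6,0,0.5,2.7,1.6,0,0.6]'

```text
time: 25.28
ee_pos: [0.6294, 0.0435, 0.0883]
eef_rot: [0.66, 0.751, -0.0, -0.0]
ft_force: [-0.1, 0.1, -0.3]
width: 0.0596
grip_force: 25.0
```

Request:
arm_command --moves '[0,0,1.2,0,0,0,1.2,0,0,0,1,0,0,0,0,0,0,0,0,0,0,0,0,0]'

```text
time: 25.78
ee_pos: [0.6292, 0.0406, 0.0549]
eef_rot: [0.661, 0.751, 0.0, 0.0]
ft_force: [0.2, -0.4, 0.4]
width: 0.0595
grip_force: 25.0
```

```bash
cat >> h.py <<'E'
def cmp(off):
    held(off); i=r.camera_info('wrist'); s,m=blankedge()
    im=shot('wrist')[0]; g=cv2.cvtColor(im,cv2.COLOR_RGB2GRAY)
    # wall top plate ends: expected pixel rows
    a=w2px(i,(*seatpt(-.042,.05),.058)); b=w2px(i,(*seatpt(.042,.05),.058)); print('wall exp',np.round(a,1),np.round(b,1))
    for nm,(u,v) in (('L',a),('R',b)):
        w=g[int(v)-1:int(v)+2,int(u)-12:int(u)+13].mean(0); d=np.abs(np.diff(w)); print(nm,'edge at',int(u)-12+d.argmax()+.5,d.max().round(0))
E
python3 - <<'E'
from h import *
cmp(.0311)
E
```

```text
pose [0.6295 0.0409 0.0552 7.2919] bbox [243, 180, 143, 130, 15505] blank ctr 0.8 0.6 edge slope deg -0.93 seat 5.3 0.3 w 243 384 0.05946533159474681
wall exp [227.6 168.6] [397.8 168.3]
L edge at 221.5 92.0
R edge at 403.5 42.0
```

Request:
arm_command --moves '[0.2,0,0.5,0,0,0,0.8,0,0,0,0.8,0,0,0,0.8,0,0,0,0.8,0,0,0,0.5,0,0,0,0.2,0,0,0,0,0,0,0,0,0]'

```text
time: 26.68
ee_pos: [0.6291, 0.0438, 0.0106]
eef_rot: [0.66, 0.751, 0.0, 0.0]
ft_force: [0.3, -0.5, -1.1]
width: 0.0596
grip_force: 25.0
```

Request:
arm_command --moves '[0,0,0.1,0,0,0,0,0,0,0,0,0,0,0,0,0,0,0,-1,0,0,0,-2,0,0,0,-3,0,0,0,-2.5,0,0,0,0,0,0,0,0,0]' --fingers 78

```text
time: 27.52
ee_pos: [0.6301, 0.0439, 0.0968]
eef_rot: [0.66, 0.751, 0.002, 0.001]
ft_force: [0.0, 0.7, -1.4]
width: 0.068
grip_force: 0.0
```

```bash
cat >> h.py <<'E'
def stack():
    st,m=blankedge(); i=r.camera_info('wrist'); print(pose().round(4),st)
    for z in (.038,.046,.054):
        print(z,*[tuple(np.round(w2px(i,(*seatpt(x,y),z)),0).astype(int)) for x,y in ((-.03,.045),(.03,.045),(.03,0),(-.03,0))])
    for v in (175,180,185,190,195,200,215,230,245,258): 
        q=np.where(m[v,230:400])[0]+230; print(v,q.min() if len(q) else 0,q.max() if len(q) else 0,end='; ')
E
python3 - <<'E'
from h import *
stack()
E
```

```text
[0.6292 0.044  0.0952 7.373 ] [267, 178, 92, 129, 11182]
0.038 (np.int64(267), np.int64(174)) (np.int64(359), np.int64(174)) (np.int64(357), np.int64(241)) (np.int64(269), np.int64(241))
0.046 (np.int64(265), np.int64(175)) (np.int64(361), np.int64(175)) (np.int64(358), np.int64(244)) (np.int64(267), np.int64(244))
0.054 (np.int64(264), np.int64(176)) (np.int64(362), np.int64(176)) (np.int64(360), np.int64(247)) (np.int64(266), np.int64(247))
175 0 0; 180 267 358; 185 267 358; 190 267 358; 195 268 358; 200 268 357; 215 268 357; 230 269 356; 245 269 355; 258 269 355;
```

```bash
python3 - <<'E'
from h import *
plan([(.458,.05,.10,3,3.3),(.4575,.2235,.03,0,3.3)])
E
```

```text
from [0.6292 0.044  0.0952 7.373 ]
6 0.47, -2.82, -0.08, 0.73, 0.43, -2.82, -0.08, 0.73, 0.39, -2.83, -0.08, 0.73, 0.36, -2.83, -0.08, 0.73, 0.32, -2.83, -0.08, 0.72, 0.29, -2.84, -0.08, 0.73
6 2.89, 0.14, 1.17, 0.5, 2.89, 0.12, 1.16, 0.5, 2.89, 0.09, 1.17, 0.5, 2.89, 0.07, 1.17, 0.5, 2.89, 0.04, 1.17, 0.5, 2.89, 0.02, 1.16, 0.5
```

Request:
arm_command --moves '[0.5,-2.8,-0.1,0.7,0.4,-2.8,-0.1,0.7,0.4,-2.8,-0.1,0.7,0.4,-2.8,-0.1,0.7,0.3,-2.8,-0.1,0.7,0.3,-2.9,0,0.8,2.9,0.1,0,0.5,2.9,0.1,1,0.5,2.9,0.1,1.5,0.5,2.9,0.1,1.5,0.5,2.9,0,1.5,0.5,2.9,0,1.5,0.5]' --fingers 98

```text
time: 28.57
ee_pos: [0.4559, 0.2253, 0.028]
eef_rot: [0.707, 0.707, -0.001, -0.0]
ft_force: [1.0, 0.3, 0.5]
width: 0.0852
grip_force: 0.0
```

Request:
arm_command --moves '[0,0,0,0,0,0,0,0,0,0,0,0,0,0,0,0]'

```text
time: 28.9
ee_pos: [0.4571, 0.223, 0.0296]
eef_rot: [0.707, 0.707, -0.0, 0.0]
ft_force: [0.2, -0.8, -0.9]
width: 0.0852
grip_force: 0.0
```

```bash
cat >> h.py <<'E'
def bench():
    print(pose().round(4)); s,m=blankedge(); i=r.camera_info('wrist'); print(s); c=[]
    for v in (s[1]+15,s[1]+35,s[1]+60):
        if v>268: break
        q=np.where(m[v,150:480])[0]+150; a=px2w(i,q.min(),v,.008);b=px2w(i,q.max(),v,.008); c.append((a+b)/2); print(v,q.min(),q.max(),c[-1].round(4),np.linalg.norm(a-b).round(4))
    print('far edge',px2w(i,s[0]+s[2]/2,s[1],.008).round(4),'theta',np.degrees(np.arctan2(-(c[0]-c[-1])[0],(c[0]-c[-1])[1])))
E
python3 - <<'E'
from h import *
bench()
E
```

```text
[ 0.4571  0.223   0.0296 -0.0176]
[265, 172, 107, 138, 14017]
187 265 370 [0.4601 0.2663 0.008 ] 0.0591
207 265 369 [0.4598 0.2548 0.008 ] 0.0594
232 266 368 [0.4599 0.2402 0.008 ] 0.0592
far edge [0.4606 0.2746 0.008 ] theta -0.49511317050951975
```

Request:
arm_command --moves '[0.3,0.1,2,0,0.3,0,2,0,0,0,1,0,0,0,0.6,0,0,0,0.4,0,0,0,0,0,0,0,0,0]' --fingers 88

```text
time: 29.53
ee_pos: [0.4584, 0.2302, -0.0299]
eef_rot: [0.707, 0.707, 0.0, 0.0]
ft_force: [-1.0, -0.2, -0.7]
width: 0.0764
grip_force: 0.0
```

Request:
arm_command --moves '[0,0,0,0,0,0,0,0,0,0,0,0,0,0,0,0,0,0,0,0,0,0,0,0]' --fingers 50 --squeeze 25

```text
time: 30.03
ee_pos: [0.4581, 0.2304, -0.0301]
eef_rot: [0.707, 0.708, 0.0, -0.0]
ft_force: [-2.3, 0.1, 5.7]
width: 0.0598
grip_force: 24.9
```

```bash
python3 - <<'E'
from h import *
p=pose();s=r.read_state();print(p,s['ft_force'],s['width'])
plan([(p[0],p[1],.09,p[3],3.5),(.46,.05,.09,3,3.3),(*seatpt(0,-.005),.09,7.4,3.3)])
E
```

```text
[ 0.45814909  0.23044855 -0.03010779  0.07313908] [-2.30890507  0.14315716  5.74046728] 0.0597632410914726
from [ 0.4581  0.2304 -0.0301  0.0731]
4 0, 0, -3, 0, 0, 0, -3.01, 0, 0, 0, -3, 0, 0, 0, -3, 0
6 -3.01, 0.03, 0, -0.49, -3.01, 0, 0, -0.49, -3, -0.03, 0, -0.48, -3.01, -0.05, 0, -0.49, -3.01, -0.07, 0, -0.49, -3, -0.1, 0, -0.49
6 -0.29, 2.82, 0, -0.73, -0.33, 2.81, 0, -0.74, -0.37, 2.81, 0, -0.73, -0.4, 2.8, 0, -0.73, -0.44, 2.8, 0, -0.73, -0.48, 2.79, 0, -0.74
```

Request:
arm_command --moves '[0,0,-3,0,0,0,-3,0,0,0,-3,0,0,0,-3,0,-3,0,0,-0.5,-3,0,0,-0.5,-3,0,0,-0.5,-3,0,0,-0.5,-3,-0.1,0,-0.5,-3,-0.1,0,-0.5]'

```text
time: 30.87
ee_pos: [0.4596, 0.0488, 0.0894]
eef_rot: [0.688, 0.726, 0.0, -0.0]
ft_force: [0.1, 0.1, -0.8]
width: 0.0594
grip_force: 24.9
```

Request:
arm_command --moves '[-0.3,2.8,0,-0.7,-0.3,2.8,0,-0.7,-0.4,2.8,0,-0.7,-0.4,2.8,0,-0.7,-0.4,2.8,0,-0.7,-0.5,2.8,0,-0.8,0,0,1,0,0,0,1.2,0,0,0,0.8,0,0,0,0,0,0,0,0,0,0,0,0,0]'

```text
time: 31.87
ee_pos: [0.6292, 0.0417, 0.0601]
eef_rot: [0.66, 0.751, 0.0, -0.0]
ft_force: [0.1, -0.7, -0.6]
width: 0.0594
grip_force: 24.9
```

```bash
python3 - <<'E'
from h import *
cmp(.0301)
E
```

```text
pose [0.6294 0.0417 0.0603 7.3793] bbox [246, 181, 141, 129, 14861] blank ctr -2.3 1.7 edge slope deg 0.2 seat 4.5 0.2 w 246 386 0.059421786456129194
wall exp [229.9 169.2] [395.6 169.3]
L edge at 223.5 92.0
R edge at 401.5 42.0
```

Request:
arm_command --moves '[0.4,0,0.5,-0.9,0,0,0.8,0,0,0,0.8,0,0,0,0.8,0,0,0,0.8,0,0,0,0.3,0,0,0,0,0,0,0,0,0]'

```text
time: 32.68
ee_pos: [0.6289, 0.0453, 0.0193]
eef_rot: [0.654, 0.756, -0.0, -0.0]
ft_force: [-0.5, 0.6, 0.2]
width: 0.059
grip_force: 24.9
```

Request:
arm_command --moves '[0,0,0.1,0,0,0,0,0,0,0,0,0]'

```text
time: 32.93
ee_pos: [0.6292, 0.0454, 0.0189]
eef_rot: [0.654, 0.756, 0.0, 0.0]
ft_force: [0.5, -0.6, -1.5]
width: 0.0599
grip_force: 24.9
```

Request:
arm_command --moves '[0,0,0,0,0,0,0,0,0,0,0,0,0,0,0,0,0,0,-1,0,0,0,-2,0,0,0,-3,0,0,0,-2,0,0,0,0,0,0,0,0,0,0,0,0,0]' --fingers 78

```text
time: 33.85
ee_pos: [0.6286, 0.0455, 0.0984]
eef_rot: [0.654, 0.756, -0.0, -0.0]
ft_force: [-0.3, 0.3, -0.8]
width: 0.068
grip_force: 0.0
```

```bash
python3 - <<'E'
from h import *
stack(); a=seatpt(0,-.058)
plan([(*a,.09,7.6,3),(*a,.005,7.6,2)])
E
```

```text
[0.6283 0.0455 0.0978 8.2749] [270, 180, 94, 130, 11376]
0.038 (np.int64(269), np.int64(175)) (np.int64(361), np.int64(177)) (np.int64(358), np.int64(243)) (np.int64(270), np.int64(241))
0.046 (np.int64(268), np.int64(176)) (np.int64(362), np.int64(178)) (np.int64(359), np.int64(246)) (np.int64(269), np.int64(244))
0.054 (np.int64(267), np.int64(178)) (np.int64(364), np.int64(179)) (np.int64(360), np.int64(249)) (np.int64(268), np.int64(248))
175 0 0; 180 273 290; 185 270 362; 190 270 363; 195 270 363; 200 270 362; 215 270 361; 230 270 360; 245 270 359; 258 270 358; from [0.6283 0.0455 0.0978 8.2749]
2 -2.87, 0, 0.39, 0.34, -2.87, 0.02, 0.39, 0.33
5 0, 0, 1.7, 0, 0, 0, 1.7, 0, 0, 0, 1.7, 0, 0, 0, 1.7, 0, 0, 0, 1.7, 0
```

Request:
arm_command --moves '[-2.9,0,0.4,0.3,-2.9,0,0.4,0.3,0,0,1.5,0,0,0,1.5,0,0,0,1.5,0,0,0,1.5,0,0,0,1,0,0,0,0.8,0,0,0,0,0,0,0,0,0]' --fingers 45

```text
time: 34.73
ee_pos: [0.6369, -0.0121, 0.0123]
eef_rot: [0.658, 0.753, -0.0, -0.0]
ft_force: [0.1, 0.9, 0.7]
width: 0.0395
grip_force: 0.0
```

```bash
python3 - <<'E'
from h import *
p=pose(); th=np.radians(TH); d=p[:2]-S; print(p,'seat frame',d@[np.cos(th),np.sin(th)],d@[-np.sin(th),np.cos(th)],r.read_state()['ft_force'],r.read_state()['width'])
E
```

```text
[ 0.63691971 -0.01205361  0.01230783  7.66741131] seat frame 0.00025177176030925373 -0.058775566274252955 [0.05967212 0.92719957 0.707558  ] 0.0394643518658652
```

Request:
arm_command --moves '[0,0,1,0,0,0,1,0,0,0,0,0,0.1,0,0,0,0.1,0,0,0,0.1,0,0,0,0,0,0,0]'

```text
time: 35.32
ee_pos: [0.637, -0.01, -0.0071]
eef_rot: [0.658, 0.753, -0.0, 0.001]
ft_force: [1.0, -4.6, -1.0]
width: 0.0389
grip_force: 2.3
```

Request:
arm_command --moves '[0.1,0,0,0,0.1,0,0,0,0,0,0,0,0,0,0,0]'

```text
time: 35.65
ee_pos: [0.6369, -0.0094, -0.007]
eef_rot: [0.659, 0.752, -0.0, 0.001]
ft_force: [1.2, -9.5, -1.6]
width: 0.0392
grip_force: 4.0
```

```bash
python3 - <<'E'
from h import *
p=pose();a=seatpt(0,-.0595); plan([(*a,-.007,p[3],1),(*a,.10,p[3],2.5),(.50,-.07,.12,10,3.3)])
E
```

```text
from [ 6.3690e-01 -9.4000e-03 -7.0000e-03  7.5742e+00]
1 -0.33, -0.06, 0, 0
5 0, 0, -2.14, 0, 0, 0, -2.14, 0, 0, 0, -2.14, 0, 0, 0, -2.14, 0, 0, 0, -2.14, 0
5 -0.77, -2.86, -0.4, -0.49, -0.75, -2.87, -0.4, -0.48, -0.73, -2.88, -0.4, -0.49, -0.7, -2.88, -0.4, -0.48, -0.68, -2.88, -0.4, -0.49
```

Request:
arm_command --moves '[-0.5,0,0,0,0,0,-1,0,0,0,-2.4,0,0,0,-2.4,0,0,0,-2.5,0,0,0,-2.5,0,-0.8,-2.9,-0.4,-0.5,-0.8,-2.9,-0.4,-0.5,-0.7,-2.9,-0.4,-0.5,-0.7,-2.9,-0.4,-0.5,-0.7,-2.9,-0.4,-0.5,0,0,0,0]' --fingers 75

```text
time: 36.65
ee_pos: [0.4957, -0.0727, 0.1219]
eef_rot: [0.643, 0.766, 0.001, -0.001]
ft_force: [0.5, -0.8, -0.1]
width: 0.0652
grip_force: 0.0
```

Request:
arm_command --moves '[0,0,0,0,0,0,0,0,0,0,0,0]'

```text
time: 36.9
ee_pos: [0.5002, -0.0696, 0.1208]
eef_rot: [0.641, 0.767, 0.0, 0.0]
ft_force: [0.5, 0.5, 0.5]
width: 0.0651
grip_force: 0.0
```

```bash
python3 - <<'E'
from h import *
im,i=shot('wrist'); print(pose()); np.savez('w8.npz',o=i['origin'],a=att(i))
cv2.imwrite('pics/c8.png',cv2.resize(im[30:280,140:540,::-1],None,fx=2,fy=2,interpolation=cv2.INTER_CUBIC))
E
```

```text
[ 0.50010592 -0.0697314   0.12061989 10.23118369]
```

View pics/c8.png

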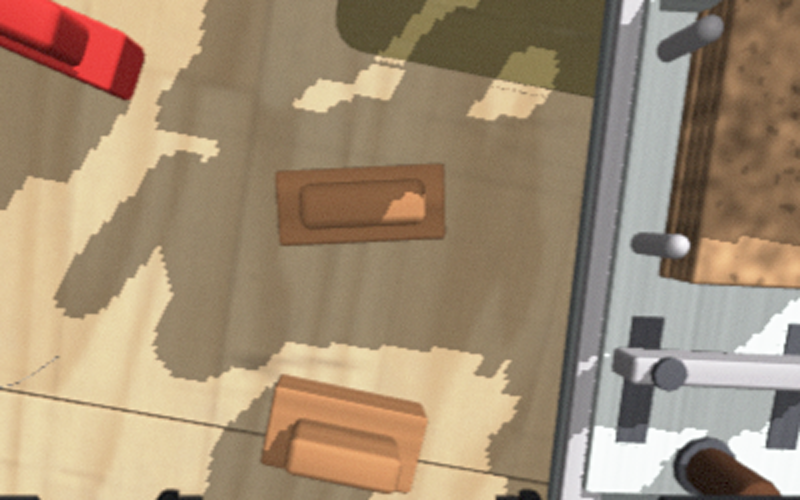

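```bash
python3 - <<'E'
from h import *
i=dict(r.camera_info('wrist')); f=np.load('w8.npz'); i['origin']=f['o'];i['attitude']=f['a']
c=lambda q:[(140+u/2,30+v/2) for u,v in q]
print('shoulder',rect(i,c([(276,172),(444,163),(446,238),(281,244)]),.032))
print('tab',rect(i,c([(302,183),(425,180),(427,223),(303,228)]),.064))
t=np.radians(7.85);uy=np.array([-np.sin(t),np.cos(t)])
for n,u,v,z in [('pile top corner',698,283,.054),('pile 2',790,288,.054),('pile bottom corner',663,275,.022),('fence in top L',617,349,.046),('fence in top',790,356,.046)]:
    w=px2w(i,140+u/2,30+v/2,z); print(n,((w[:2]-S)@uy*1000).round(1))
E
```

```text
shoulder (array([0.4928, 0.0036]), np.float64(12.8), np.float64(13.4), np.float64(0.0592), np.float64(0.0252))
tab (array([0.493 , 0.0036]), np.float64(12.1), np.float64(12.6), np.float64(0.0389), np.float64(0.0134))
pile top corner -44.4
pile 2 -44.8
pile bottom corner -44.2
fence in top L -69.2
fence in top -69.1
```

```bash
python3 - <<'E'
from h import *
im=cv2.imread('pics/c8.png',0)
for u in (640,720,760): print(u,[int(x) for x in im[330:400:2,u-3:u+4].mean(1)])
im=cv2.imread('pics/w1.png',0)
print([int(x) for x in im[212:238,340:352].mean(1)])
i=dict(r.camera_info('wrist')); i['origin']=np.load('w1o.npy'); i['attitude']=np.load('w1a.npy')
f=np.load('w8.npz')
for y in (-.069,-.073,-.075):
    print(y,[round(w2px(i,(*seatpt(0,yy),z))[1],1) for yy,z in ((y,.022),(y,.046),(y-.01,.046))],end=' ')
    j=dict(i);j['origin']=f['o'];j['attitude']=f['a']
    print([np.round((np.array(w2px(j,(*seatpt(-.005,yy),z)))-[140,30])*2) for yy,z in ((y,.022),(y,.046),(y-.01,.046))])
E
```

```text
640 [65, 64, 66, 65, 65, 66, 64, 58, 64, 134, 169, 177, 173, 177, 217, 229, 221, 216, 216, 215, 214, 214, 209, 205, 195, 163, 129, 86, 64, 62, 64, 64, 63, 62, 63]
720 [180, 178, 179, 182, 181, 181, 181, 181, 182, 183, 170, 160, 170, 177, 173, 190, 227, 232, 227, 222, 221, 218, 215, 214, 212, 213, 218, 184, 135, 159, 180, 179, 179, 179, 178]
760 [186, 210, 243, 251, 249, 249, 249, 249, 249, 249, 250, 250, 206, 176, 174, 171, 197, 227, 230, 225, 221, 219, 217, 214, 213, 212, 213, 216, 178, 130, 156, 177, 179, 178, 178]
[228, 234, 234, 232, 246, 248, 249, 197, 168, 171, 169, 196, 225, 222, 219, 214, 209, 208, 207, 196, 146, 167, 176, 175, 176, 176]
-0.069 [np.float64(215.1), np.float64(219.8), np.float64(229.6)] [array([707., 343.]), array([737., 353.]), array([732., 381.])]
-0.073 [np.float64(218.8), np.float64(223.8), np.float64(233.5)] [array([705., 353.]), array([735., 365.]), array([730., 392.])]
-0.075 [np.float64(220.6), np.float64(225.7), np.float64(235.4)] [array([704., 358.]), array([734., 370.]), array([729., 397.])]
```

```bash
python3 - <<'E'
from h import *
plan([(.492,.0028,.06,12.6,3),(.492,.0028,.004,12.6,2)])
E
```

```text
from [ 0.5001 -0.0697  0.1206 10.2312]
4 1.82, 0.12, 1.52, -0.59, 1.82, 0.14, 1.51, -0.59, 1.82, 0.16, 1.52, -0.6, 1.81, 0.18, 1.51, -0.59
3 0, 0, 1.87, 0, 0, 0, 1.86, 0, 0, 0, 1.87, 0
```

Request:
arm_command --moves '[1.8,0.1,1.5,-0.6,1.8,0.1,1.5,-0.6,1.8,0.2,1.5,-0.6,1.8,0.2,1.5,-0.6,0.1,0,0,0,0,0,1.6,0,0,0,1.6,0,0,0,1.4,0,0,0,1,0,0,0,0,0,0,0,0,0]'

```text
time: 37.87
ee_pos: [0.4912, 0.002, 0.0045]
eef_rot: [0.626, 0.78, -0.001, -0.0]
ft_force: [0.3, 0.3, -0.1]
width: 0.0654
grip_force: 0.0
```

Request:
arm_command --moves '[0,0,0,0,0,0,0,0,0,0,0,0,0,0,0,0,0,0,0,0,0,0,0,0]' --fingers 30 --squeeze 30

```text
time: 38.37
ee_pos: [0.4915, 0.0025, 0.0048]
eef_rot: [0.625, 0.78, 0.0, 0.0]
ft_force: [0.1, 0.2, 2.2]
width: 0.0397
grip_force: 30.0
```

```bash
python3 - <<'E'
from h import *
import h; h.TH=7.8
p=pose(); a=seatpt(0,-.059); print(a)
plan([(p[0],p[1],.085,p[3],3),(*a,.085,7.8,3),(*a,.055,7.8,2)])
E
```

```text
[ 0.63710722 -0.01225412]
from [4.91500e-01 2.50000e-03 4.80000e-03 1.25727e+01]
3 0, 0, -2.67, 0, 0, 0, -2.67, 0, 0, 0, -2.68, 0
5 -0.92, 2.78, 0, 0.95, -0.88, 2.79, 0, 0.96, -0.83, 2.81, 0, 0.95, -0.78, 2.82, 0, 0.96, -0.73, 2.84, 0, 0.95
2 0, 0, 1.5, 0, 0, 0, 1.5, 0
```

Request:
arm_command --moves '[0,0,-2.7,0,0,0,-2.7,0,0,0,-2.7,0,-0.9,2.8,0,0.9,-0.9,2.8,0,1,-0.8,2.8,0,0.9,-0.8,2.8,0,1,-0.7,2.8,0,1,0,0,1.6,0,0,0,0,0,0,0,0,0,0,0,0,0]'

```text
time: 39.37
ee_pos: [0.6357, -0.0119, 0.0698]
eef_rot: [0.658, 0.753, -0.0, -0.0]
ft_force: [0.8, 0.1, -0.4]
width: 0.0397
grip_force: 30.0
```

```bash
python3 - <<'E'
from h import *
import h; h.TH=7.8
a=seatpt(0,-.059); plan([(*a,.068,7.8,3)]); im,i=shot('wrist'); s,m=blankedge()
g=cv2.cvtColor(im,cv2.COLOR_RGB2GRAY); print(s, r.read_state()['width'])
cv2.imwrite('pics/c9.png',cv2.resize(im[150:310,200:430,::-1],None,fx=3,fy=3,interpolation=cv2.INTER_CUBIC))
E
```

```text
from [ 0.6357 -0.0119  0.0698  7.7671]
1 -0.05, 0.14, 0.18, -0.03
[251, 250, 127, 60, 6417] 0.039906684398429995
```

View pics/c9.png

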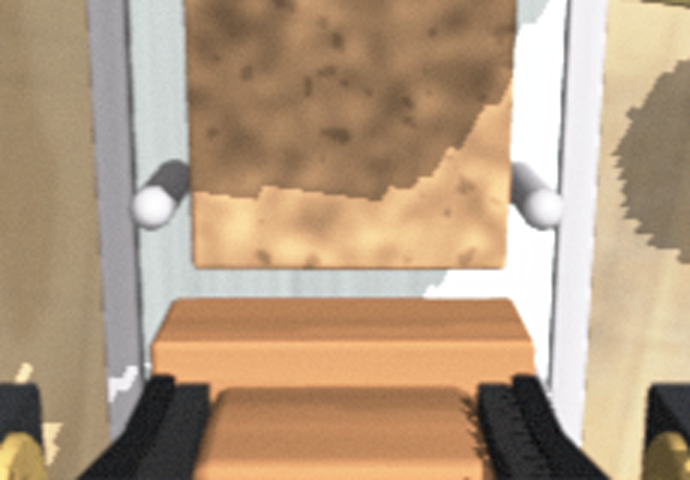

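```bash
python3 - <<'E'
from h import *
p=pose(); i=r.camera_info('wrist'); th=np.radians(p[3])
for n,u,v,z in [('pile end',350,267,.054),('foot',346,298,p[2]-.0048),('shoulder',343,345,p[2]+.0272)]:
    d=px2w(i,200+u/3,150+v/3,z)[:2]-p[:2]; print(n,(d@[-np.sin(th),np.cos(th)]*1000).round(1),(d@[np.cos(th),np.sin(th)]*1000).round(1))
print(p)
E
```

```text
pile end 14.1 2.4
foot 11.4 1.6
shoulder 13.3 1.0
[ 0.63620509 -0.01167637  0.07042544  7.77806856]
```

Request:
arm_command --moves '[0,0.1,0.5,0,0,0,0.6,0,0,0,0.5,0,0,0,0.4,0,0,0,0.3,0,0,0,0,0]'

```text
time: 39.97
ee_pos: [0.6383, -0.015, 0.049]
eef_rot: [0.658, 0.753, 0.0, 0.002]
ft_force: [-7.6, -6.1, 22.7]
width: 0.0402
grip_force: 30.0
```

Request:
arm_command --moves '[0,0,0.3,0,0,0,0.3,0,0,0,0.2,0,0,0,0,0]'

```text
time: 40.3
ee_pos: [0.6387, -0.0164, 0.0424]
eef_rot: [0.659, 0.752, 0.0, 0.002]
ft_force: [-11.2, -8.5, 34.2]
width: 0.0397
grip_force: 44.1
```

Request:
arm_command --moves '[0,0,-0.8,0,0,0,-0.7,0,0,0,0,0,0,0,0,0,0,0,0,0]'

```text
time: 40.72
ee_pos: [0.6377, -0.0147, 0.0535]
eef_rot: [0.658, 0.753, -0.001, 0.001]
ft_force: [2.4, -7.6, -1.3]
width: 0.0397
grip_force: 36.2
```

```bash
python3 - <<'E'
from h import *
s=r.read_state(); print(pose(),s['ft_force'],R.from_quat(s['eef_rot']).as_matrix()[:,2].round(4))
im,i=shot('wrist'); g=cv2.cvtColor(im,cv2.COLOR_RGB2GRAY); print([int(x) for x in g[225:270,318:328].mean(1)])
hs=cv2.cvtColor(im,cv2.COLOR_RGB2HSV); print([int(x) for x in hs[225:270,318:328,1].mean(1)])
E
```

```text
[ 0.63767043 -0.01473332  0.05352484  7.64712824] [ 2.42018473 -7.57075251 -1.2986827 ] [ 0.0011 -0.0031 -1.    ]
[220, 222, 222, 221, 219, 215, 209, 202, 198, 195, 194, 194, 197, 191, 156, 127, 142, 163, 169, 169, 171, 171, 170, 167, 169, 169, 168, 167, 165, 162, 160, 159, 160, 161, 166, 172, 177, 178, 177, 176, 175, 173, 175, 189, 201]
[90, 88, 88, 88, 90, 93, 97, 101, 102, 104, 103, 104, 103, 106, 108, 119, 131, 131, 132, 131, 130, 130, 130, 131, 130, 131, 132, 131, 133, 133, 131, 132, 132, 132, 131, 130, 128, 128, 128, 128, 130, 129, 128, 125, 119]
```

```bash
python3 - <<'E'
from h import *
p=pose(); i=r.camera_info('wrist'); th=np.radians(p[3])
for n,v,z in [('pile end',240,.054),('pile/bot',240,p[2]-.0048),('shoulder',269,p[2]+.0272),('step',259,p[2]+.0012),('foot?',241,p[2]-.0048)]:
    d=px2w(i,322,v,z)[:2]-p[:2]; print(n,(d@[-np.sin(th),np.cos(th)]*1000).round(1), px2w(i,322,v,z)[:2].round(4))
im,i=shot('wrist'); cv2.imwrite('pics/c10.png',cv2.resize(im[150:310,200:430,::-1],None,fx=3,fy=3,interpolation=cv2.INTER_CUBIC))
E
```

```text
pile end 18.1 [0.6403 0.0039]
pile/bot 16.7 [0.6406 0.0024]
shoulder 11.5 [ 0.6406 -0.0028]
step 7.9 [ 0.6417 -0.0063]
foot? 16.1 [0.6406 0.0019]
```

View pics/c10.png

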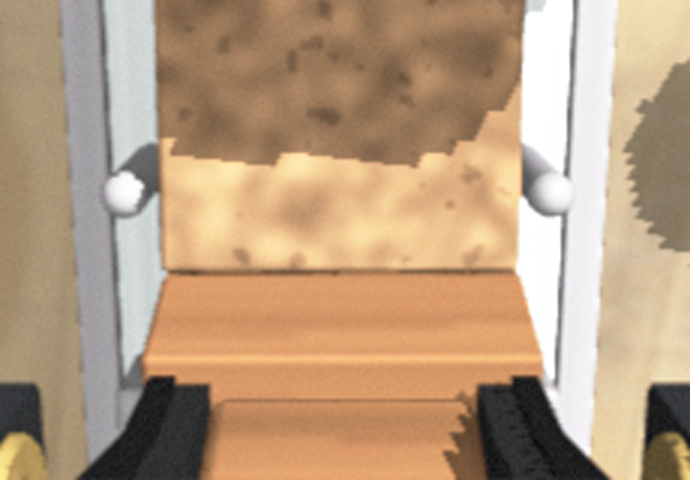

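```bash
python3 - <<'E'
from h import *
import h; h.TH=7.8
p=pose(); plan([(p[0],p[1]-.002,.09,p[3],3),(.492,.0028,.09,12.6,3),(.492,.0028,.006,12.6,2)])
e=(.492,.0028,.006,12.6); plan([(.492,.0028,.08,57.6,2),(.492,.0028,.08,102.6,3),(.492,.0028,.006,102.6,2.5)],e)
plan([(.492,.0028,.09,102.6,3),(*seatpt(0,-.0605),.09,97.8,3)],(.492,.0028,.006,102.6))
E
```

```text
from [ 0.6377 -0.0148  0.0534  7.6425]
2 -0.1, -0.01, -1.83, 0, -0.1, -0.02, -1.83, 0
5 0.78, -2.83, 0, -0.99, 0.82, -2.83, 0, -0.99, 0.87, -2.8, 0, -0.99, 0.93, -2.79, 0, -1, 0.97, -2.78, 0, -0.99
5 0, 0, 1.68, 0, 0, 0, 1.68, 0, 0, 0, 1.68, 0, 0, 0, 1.68, 0, 0, 0, 1.68, 0
from [4.92e-01 2.80e-03 6.00e-03 1.26e+01]
7 0, 0, -1.06, -6.43, 0, 0, -1.05, -6.43, 0, 0, -1.06, -6.43, 0, 0, -1.06, -6.42, 0, 0, -1.06, -6.43, 0, 0, -1.05, -6.43, 0, 0, -1.06, -6.43
7 0, 0, 0, -6.43, 0, 0, 0, -6.43, 0, 0, 0, -6.43, 0, 0, 0, -6.42, 0, 0, 0, -6.43, 0, 0, 0, -6.43, 0, 0, 0, -6.43
3 0, 0, 2.47, 0, 0, 0, 2.46, 0, 0, 0, 2.47, 0
from [4.920e-01 2.800e-03 6.000e-03 1.026e+02]
3 0, 0, -2.8, 0, 0, 0, -2.8, 0, 0, 0, -2.8, 0
5 -2.76, -0.96, 0, 0.96, -2.78, -0.91, 0, 0.96, -2.8, -0.86, 0, 0.96, -2.81, -0.82, 0, 0.96, -2.82, -0.77, 0, 0.96
```

Request:
arm_command --moves '[-0.2,0,-1.8,0,0,0,-1.9,0,0.8,-2.8,0,-1,0.8,-2.8,0,-1,0.9,-2.8,0,-1,0.9,-2.8,0,-1,0.9,-2.8,0,-1,0,0,1.7,0,0,0,1.7,0,0,0,1.7,0,0,0,1.6,0,0,0,0.8,0]'

```text
time: 41.82
ee_pos: [0.4911, 0.0048, 0.0137]
eef_rot: [0.624, 0.781, -0.001, -0.001]
ft_force: [-0.6, -0.2, -1.7]
width: 0.0402
grip_force: 36.5
```

Request:
arm_command --moves '[0,0,0,0,0,0,0.4,0,0,0,0.3,0,0,0,0,0,0,0,0,0]'

```text
time: 42.23
ee_pos: [0.4927, 0.0049, 0.0089]
eef_rot: [0.624, 0.781, 0.0, 0.0]
ft_force: [0.6, -0.1, -1.7]
width: 0.0393
grip_force: 36.5
```

Request:
arm_command --moves '[0,0,0.2,0,0,0,0.2,0,0,0,0.1,0,0,0,0,0,0,0,0,0]'

```text
time: 42.65
ee_pos: [0.4924, 0.0048, 0.0035]
eef_rot: [0.624, 0.781, -0.0, -0.0]
ft_force: [-0.4, -0.3, -1.3]
width: 0.0395
grip_force: 36.5
```

Request:
arm_command --moves '[0,0,0,0,0,0,0,0,0,0,0,0,0,0,0,0,0,0,-2,0,0,0,-2,0,0,0,-2,0,0,0,-2,0,0,0,0,-6,0,0,0,-6,0,0,0,-6,0,0,0,-6]' --fingers 78

```text
time: 43.65
ee_pos: [0.4925, 0.0049, 0.0837]
eef_rot: [0.446, 0.895, 0.0, 0.0]
ft_force: [-0.6, 0.2, 0.1]
width: 0.0678
grip_force: 0.0
```

Request:
arm_command --moves '[0,0,0,-6,0,0,0,-6,0,0,0,-6,0,0,0,-6,0,0,0,-6,0,0,0,-6,0,0,0,-6,0,0,0,-6,0,0,0,-6,0,0,0,-6,0,0,0,-6,0,0,0,0]'

```text
time: 44.65
ee_pos: [0.4924, 0.0048, 0.0836]
eef_rot: [-0.114, 0.994, 0.0, 0.0]
ft_force: [0.2, 0.6, 0.1]
width: 0.068
grip_force: 0.0
```

```bash
python3 - <<'E'
from h import *
print(pose())
im,i=shot('top'); 
for n,g in (('M',(.4925,.004)),('L',(.477,.091))):
    u,v=w2px(i,(*g,.04)); hs=cv2.cvtColor(im,cv2.COLOR_RGB2HSV); print(n,u,v)
im,i=shot('wrist'); hs=cv2.cvtColor(im,cv2.COLOR_RGB2HSV)
m=((hs[...,1]>110)&(hs[...,0]<16)).astype(np.uint8)*255; m=cv2.medianBlur(m,5); m[285:]=0
n,l,s,c=cv2.connectedComponentsWithStats(m)
for k in range(1,n):
    if s[k][4]>600: print(s[k].tolist(),px2w(i,*c[k],.032).round(4))
print('exp',[np.round(w2px(i,(x,y,z))) for x,y,z in ((.4925,.004,.032),(.4925,.004,.064))])
np.save('w11.npy',im)
E
```

```text
[4.92400202e-01 4.79853884e-03 8.35689713e-02 1.03051776e+02]
M 347.1787315841252 264.96163062352014
L 315.76479192254504 271.1410253285995
[375, 12, 86, 112, 4699] [0.3722 0.0411 0.032 ]
[148, 177, 72, 98, 5292] [ 0.4989 -0.082   0.032 ]
[309, 196, 39, 89, 3336] [0.4872 0.0133 0.032 ]
[412, 198, 72, 87, 4424] [0.4738 0.0919 0.032 ]
exp [array([313., 244.]), array([313., 259.])]
```

Request:
arm_command --moves '[0,0.9,1,0,0,0,2,0,0,0,2,0,0,0,1.5,0,0,0,1,0,0,0,0,0,0,0,0,0]'

```text
time: 45.33
ee_pos: [0.4901, 0.0138, 0.0083]
eef_rot: [-0.111, 0.994, -0.0, -0.0]
ft_force: [-0.1, -0.6, -0.8]
width: 0.0682
grip_force: 0.0
```

Request:
arm_command --moves '[0,0,0,0,0,0,0,0,0,0,0,0,0,0,0,0,0,0,0,0,0,0,0,0,0,0,0,0,0,0,0,0]' --fingers 5 --squeeze 40

```text
time: 46.0
ee_pos: [0.4904, 0.0136, 0.0086]
eef_rot: [-0.111, 0.994, 0.0, 0.0]
ft_force: [0.2, -0.6, 0.1]
width: 0.0226
grip_force: 0.0
```

```bash
python3 - <<'E'
from h import *
import h; h.TH=7.8
p=pose(); print(p,r.read_state()['width'],r.read_state()['ft_force'])
plan([(p[0],p[1],.095,p[3],3),(*seatpt(0,-.060),.095,97.8,3)])
im,i=shot('wrist'); hs=cv2.cvtColor(im,cv2.COLOR_RGB2HSV)
m=((hs[...,1]>110)&(hs[...,0]<16)).astype(np.uint8)*255; m=cv2.medianBlur(m,5)
for v in (200,210,220,230,240,250,260):
    q=np.where(m[v,270:370])[0]+270; print(v,q.min() if len(q) else 0,q.max() if len(q) else 0,end='; ')
E
```

```text
[4.90427533e-01 1.36319895e-02 8.55826212e-03 1.02766183e+02] 0.022585667046323876 [ 0.20431578 -0.57371778  0.07664987]
from [4.904000e-01 1.360000e-02 8.600000e-03 1.027662e+02]
3 0, 0, -2.88, 0, 0, 0, -2.88, 0, 0, 0, -2.88, 0
5 -2.74, -1.17, 0, 0.99, -2.77, -1.13, 0, 1, -2.78, -1.08, 0, 0.99, -2.81, -1.02, 0, 0.99, -2.82, -0.98, 0, 1
200 0 0; 210 0 0; 220 291 338; 230 288 342; 240 288 341; 250 288 341; 260 288 341;
```

Request:
arm_command --moves '[0,0,0,0,0,0,0,0,0,0,0,0,0,0,0,0]'

```text
time: 46.38
ee_pos: [0.4904, 0.0136, 0.0085]
eef_rot: [-0.111, 0.994, 0.0, -0.0]
ft_force: [-0.5, -0.4, -1.1]
width: 0.0136
grip_force: 40.0
```

Request:
arm_command --moves '[0,0,-2.9,0,0,0,-2.9,0,0,0,-2.9,0,-2.7,-1.2,0,1,-2.8,-1.1,0,1,-2.8,-1.1,0,1,-2.8,-1,0,1,-2.8,-1,0,1,0,0,0,0,0,0,0,0,0,0,0,0]'

```text
time: 47.3
ee_pos: [0.6364, -0.0136, 0.095]
eef_rot: [-0.068, 0.998, -0.0, -0.001]
ft_force: [-0.6, 0.6, -1.7]
width: 0.0138
grip_force: 40.0
```

```bash
python3 - <<'E'
from h import *
import h; h.TH=7.8
p=pose(); print(p,r.read_state()['width'],r.read_state()['grip_force'])
im,i=shot('wrist'); np.save('w12.npy',im); hs=cv2.cvtColor(im,cv2.COLOR_RGB2HSV); g=cv2.cvtColor(im,cv2.COLOR_RGB2GRAY)
m=((hs[...,1]>110)&(hs[...,0]<16)).astype(np.uint8)*255; m=cv2.medianBlur(m,5)
for v in (170,180,190,200,210,220,230,240,250,260):
    q=np.where(m[v])[0]; e=np.where(np.diff(q)>4)[0]; print(v,[(int(a[0]),int(a[-1])) for a in np.split(q,e+1) if len(a)>5])
for v in (180,200): print([int(x) for x in g[v-2:v+3,260:380].mean(0)])
print('exp pile/fence at seat x -.025',[np.round(w2px(i,(*seatpt(x,y),z))) for x,y,z in ((-.025,-.045,.054),(-.025,-.073,.046),(-.025,-.083,.046))])
plan([(*seatpt(0,-.06),.075,97.8,3)])
E
```

```text
[ 6.36425151e-01 -1.36474460e-02  9.49588397e-02  9.77592919e+01] 0.013791737413389463 39.991202467354015
170 []
180 []
190 []
200 []
210 []
220 [(291, 338)]
230 [(231, 240), (288, 341)]
240 [(221, 247), (288, 326)]
250 [(213, 244), (288, 327)]
260 [(213, 237), (288, 330)]
[228, 227, 228, 227, 228, 227, 227, 227, 228, 227, 228, 227, 228, 228, 227, 228, 227, 227, 228, 228, 228, 228, 229, 228, 229, 229, 226, 211, 182, 168, 164, 162, 163, 164, 164, 162, 163, 164, 162, 166, 176, 205, 224, 229, 228, 228, 228, 227, 228, 227, 228, 227, 228, 227, 228, 227, 228, 226, 228, 227, 226, 227, 227, 227, 226, 228, 227, 227, 226, 227, 227, 227, 227, 226, 226, 226, 226, 227, 225, 227, 226, 226, 226, 226, 226, 226, 225, 226, 225, 225, 226, 225, 226, 225, 222, 215, 208, 205, 204, 203, 209, 220, 225, 225, 225, 225, 224, 224, 224, 224, 224, 224, 224, 225, 224, 224, 223, 224, 224, 223]
[83, 84, 82, 81, 83, 81, 82, 83, 83, 83, 84, 83, 82, 83, 82, 82, 84, 84, 84, 83, 82, 83, 82, 84, 99, 119, 126, 126, 128, 128, 127, 130, 128, 130, 130, 128, 131, 130, 132, 131, 125, 108, 89, 84, 84, 83, 83, 84, 84, 86, 83, 84, 84, 84, 85, 84, 83, 83, 109, 184, 226, 225, 224, 224, 225, 224, 224, 224, 224, 223, 224, 225, 224, 224, 223, 224, 224, 224, 224, 225, 201, 147, 125, 128, 126, 126, 125, 124, 123, 122, 119, 119, 118, 117, 120, 117, 119, 118, 112, 112, 126, 147, 161, 171, 174, 172, 165, 148, 128, 114, 114, 114, 120, 121, 122, 123, 123, 120, 119, 119]
exp pile/fence at seat x -.025 [array([338., 212.]), array([294., 210.]), array([278., 210.])]
from [ 6.36300e-01 -1.34000e-02  9.53000e-02  9.77726e+01]
1 -0.1, 0, 2.03, -0.03
```

Request:
arm_command --moves '[-0.1,0.1,1,0,0,0,1,0,0,0,0.8,0,0,0,0.4,0,0,0,0,0,0,0,0,0]'

```text
time: 47.85
ee_pos: [0.6377, -0.0124, 0.0632]
eef_rot: [-0.068, 0.998, -0.0, -0.0]
ft_force: [0.7, 0.1, -0.7]
width: 0.0134
grip_force: 40.0
```

Request:
arm_command --moves '[0,0,0.3,0,0,0,0.3,0,0,0,0.2,0,0,0,0,0,0,0,0,0]'

```text
time: 48.27
ee_pos: [0.6379, -0.0123, 0.0554]
eef_rot: [-0.068, 0.998, 0.0, -0.0]
ft_force: [0.0, -0.5, -0.3]
width: 0.0137
grip_force: 40.0
```

Request:
arm_command --moves '[0,0,0.2,0,0,0,0.2,0,0,0,0,0,0,0,0,0]'

```text
time: 48.6
ee_pos: [0.6389, -0.0122, 0.054]
eef_rot: [-0.068, 0.998, 0.0, 0.001]
ft_force: [-6.0, 1.3, 18.8]
width: 0.014
grip_force: 40.0
```

Request:
arm_command --moves '[0,0,0.2,0,0,0,0.2,0,0,0,0,0,0,0,0,0]'

```text
time: 48.93
ee_pos: [0.64, -0.0114, 0.0509]
eef_rot: [-0.068, 0.998, 0.001, 0.002]
ft_force: [-5.6, 3.9, 22.0]
width: 0.0135
grip_force: 40.0
```

Request:
arm_command --moves '[0,0,0.2,0,0,0,0.1,0,0,0,0,0,0,0,0,0]'

```text
time: 49.27
ee_pos: [0.6407, -0.0112, 0.0505]
eef_rot: [-0.068, 0.998, 0.002, 0.003]
ft_force: [-14.3, 5.4, 44.0]
width: 0.0135
grip_force: 40.0
```

```bash
python3 - <<'E'
from h import *
p=pose(); plan([(p[0],p[1],.098,p[3],3),(.492,.000,.098,102,3),(.492,.000,.014,102,2.5)])
plan([(.492,.000,.10,100,3),(.476,.0905,.10,88,3)],(.492,.000,.0085,102))
E
```

```text
from [ 6.40700e-01 -1.12000e-02  5.05000e-02  9.78073e+01]
2 0, 0, -2.38, 0, 0, 0, -2.37, 0
5 2.92, 0.62, 0, -0.84, 2.9, 0.67, 0, -0.84, 2.9, 0.71, 0, -0.84, 2.88, 0.75, 0, -0.83, 2.87, 0.8, 0, -0.84
4 0, 0, 2.1, 0, 0, 0, 2.1, 0, 0, 0, 2.1, 0, 0, 0, 2.1, 0
from [4.92e-01 0.00e+00 8.50e-03 1.02e+02]
4 0, 0, -2.29, 0.5, 0, 0, -2.28, 0.5, 0, 0, -2.29, 0.5, 0, 0, -2.29, 0.5
4 0, 2.3, 0, 3, 0.12, 2.29, 0, 3, 0.24, 2.29, 0, 3, 0.36, 2.27, 0, 3
```

Request:
arm_command --moves '[0,0,-2.7,0,0,0,-2.7,0,2.9,0.6,0,-0.8,2.9,0.7,0,-0.8,2.9,0.7,0,-0.8,2.8,0.7,0,-0.8,2.8,0.8,0,-0.8,0,0,2.3,0,0,0,2.3,0,0,0,2.3,0,0,0,1.3,0,0,0,0,0]'

```text
time: 50.27
ee_pos: [0.4892, -0.0013, 0.0143]
eef_rot: [-0.103, 0.995, -0.0, -0.002]
ft_force: [-0.0, 0.3, -1.5]
width: 0.0138
grip_force: 40.0
```

Request:
arm_command --moves '[0,0,0,0,0,0,0.2,0,0,0,0.1,0,0,0,0,0]'

```text
time: 50.6
ee_pos: [0.4917, -0.0009, 0.0142]
eef_rot: [-0.103, 0.995, 0.0, 0.001]
ft_force: [0.5, 0.1, -1.5]
width: 0.0137
grip_force: 40.0
```

Request:
arm_command --moves '[0,0,0.2,0,0,0,0.1,0,0,0,0,0]'

```text
time: 50.85
ee_pos: [0.4911, -0.001, 0.0105]
eef_rot: [-0.103, 0.995, 0.0, -0.0]
ft_force: [1.0, -0.7, -1.0]
width: 0.0135
grip_force: 40.0
```

Request:
arm_command --moves '[0,0,0.2,0,0,0,0.1,0,0,0,0,0,0,0,0,0]'

```text
time: 51.18
ee_pos: [0.4913, -0.0011, 0.0084]
eef_rot: [-0.102, 0.995, 0.0, 0.0]
ft_force: [-6.1, -1.1, 15.0]
width: 0.0136
grip_force: 40.0
```

Request:
arm_command --moves '[0,0,0.2,0,0,0,0.1,0,0,0,0,0]'

```text
time: 51.43
ee_pos: [0.4919, -0.0011, 0.0076]
eef_rot: [-0.102, 0.995, 0.001, 0.0]
ft_force: [-19.5, -1.4, 50.2]
width: 0.0137
grip_force: 40.0
```

Request:
arm_command --moves '[0,0,-0.3,0,0,0,-0.1,0,0,0,0,0]'

```text
time: 51.68
ee_pos: [0.4913, -0.001, 0.0086]
eef_rot: [-0.103, 0.995, 0.0, 0.0]
ft_force: [-0.1, 0.0, -1.9]
width: 0.0136
grip_force: 40.0
```

Request:
arm_command --moves '[0,0,0,0,0,0,0,0,0,0,0,0,0,0,0,0,0,0,0,0,0,0,0,0,0,0,-2.4,0,0,0,-2.5,0,0,0,-2.5,0,0,0,-0.8,0]' --fingers 78

```text
time: 52.52
ee_pos: [0.4928, -0.0011, 0.0937]
eef_rot: [-0.102, 0.995, 0.0, 0.002]
ft_force: [0.9, 0.9, 0.2]
width: 0.0661
grip_force: 0.0
```

Request:
arm_command --moves '[0,2.3,0,3,0.1,2.3,0,3,0.2,2.3,0,3,0.4,2.3,0,3,0,0,0,2,0,0,0,0,0,0,0,0,0,0,0,0]'

```text
time: 53.18
ee_pos: [0.4726, 0.0886, 0.0903]
eef_rot: [0.019, 1.0, -0.0, -0.0]
ft_force: [-0.4, -0.4, -0.2]
width: 0.068
grip_force: 0.0
```

```bash
cat > sp.py <<'E'
from h import *
p=pose(); print(p,r.read_state()['width'])
im,i=shot('wrist'); hs=cv2.cvtColor(im,cv2.COLOR_RGB2HSV)
m=((hs[...,1]>110)&(hs[...,0]<16)).astype(np.uint8)*255; m=cv2.medianBlur(m,5)
for v in (205,215,225,235,245,255,265):
    q=np.where(m[v])[0]; e=np.where(np.diff(q)>4)[0]; print(v,[(int(a[0]),int(a[-1])) for a in np.split(q,e+1) if len(a)>5])
m[285:]=0; n,l,s,c=cv2.connectedComponentsWithStats(m)
for k in range(1,n):
    if s[k][4]>600: print(s[k].tolist(),px2w(i,*c[k],.032).round(4))
E
python3 sp.py
```

```text
[ 0.47258517  0.08861938  0.09033467 87.77254082] 0.06800565745261641
205 [(305, 333)]
215 [(305, 332)]
225 [(180, 201), (305, 332)]
235 [(158, 204), (305, 333)]
245 [(57, 107), (159, 208), (305, 333)]
255 [(43, 109), (161, 211), (305, 332)]
265 [(45, 110), (152, 214), (305, 332)]
[204, 35, 54, 107, 4595] [0.3717 0.0411 0.032 ]
[304, 198, 30, 87, 2451] [0.4722 0.0921 0.032 ]
[152, 221, 66, 64, 3189] [ 0.4796 -0.0007  0.032 ]
[42, 240, 71, 38, 2350] [ 0.4792 -0.0743  0.032 ]
```

Request:
arm_command --moves '[-0.2,0.3,1.2,0,0,0,2,0,0,0,2,0,0,0,1.7,0,0,0,1.2,0,0,0,0,0,0,0,0,0]'

```text
time: 53.82
ee_pos: [0.4745, 0.0916, 0.0094]
eef_rot: [0.02, 1.0, -0.0, -0.0]
ft_force: [-0.1, -0.1, 0.3]
width: 0.0678
grip_force: 0.0
```

Request:
arm_command --moves '[0,0,0,0,0,0,0,0,0,0,0,0,0,0,0,0,0,0,0,0,0,0,0,0,0,0,0,0,0,0,0,0,0,0,0,0,0,0,0,0,0,0,0,0]' --fingers 5 --squeeze 40

```text
time: 54.73
ee_pos: [0.4746, 0.0924, 0.0095]
eef_rot: [0.019, 1.0, 0.0, -0.0]
ft_force: [-0.3, -0.1, -0.1]
width: 0.0137
grip_force: 40.0
```

```bash
python3 - <<'E'
from h import *
import h; h.TH=7.8
p=pose(); print(p,r.read_state()['width'],r.read_state()['grip_force'])
plan([(p[0],p[1],.098,p[3],3),(.50,.04,.098,92,3),(*seatpt(0,-.057),.098,97.8,3)])
E
```

```text
[4.74613637e-01 9.24199287e-02 9.48513938e-03 8.77690651e+01] 0.013691063544036541 39.970704317092896
from [4.74600e-01 9.24000e-02 9.50000e-03 8.77691e+01]
3 0, 0, -2.95, 0, 0, 0, -2.95, 0, 0, 0, -2.95, 0
2 -1.37, -2.57, 0, -2.12, -1.27, -2.62, 0, -2.11
5 -2.7, -1.1, 0, -1.16, -2.68, -1.15, 0, -1.16, -2.65, -1.21, 0, -1.16, -2.63, -1.26, 0, -1.16, -2.61, -1.32, 0, -1.16
```

Request:
arm_command --moves '[0,0,-2.9,0,0,0,-3,0,0,0,-3,0,-1.4,-2.6,0,-2.1,-1.3,-2.6,0,-2.1,-2.7,-1.1,0,-1.2,-2.7,-1.2,0,-1.2,-2.7,-1.2,0,-1.2,-2.6,-1.3,0,-1.1,-2.6,-1.3,0,-1.1,0,0,1.4,0,0,0,1.2,0]'

```text
time: 55.73
ee_pos: [0.6387, -0.0121, 0.0715]
eef_rot: [-0.067, 0.998, -0.001, -0.0]
ft_force: [-1.2, 0.2, -1.5]
width: 0.0136
grip_force: 40.0
```

Request:
arm_command --moves '[0,0,0,0,0,0,0,0,0,0,0,0,0,0,0,0]'

```text
time: 56.07
ee_pos: [0.6379, -0.0103, 0.0734]
eef_rot: [-0.068, 0.998, 0.0, 0.001]
ft_force: [-0.2, 1.7, -0.5]
width: 0.0142
grip_force: 40.0
```

```bash
python3 - <<'E'
from h import *
import h; h.TH=7.8
plan([(*seatpt(0,-.057),.072,97.8,3)])
E
```

```text
from [ 6.37900e-01 -1.03000e-02  7.34000e-02  9.78007e+01]
1 0.1, 0.02, 0.14, 0
```

Request:
arm_command --moves '[0.1,0,0.8,0,0,0,0.8,0,0,0,0.5,0,0,0,0,0]'

```text
time: 56.4
ee_pos: [0.6358, -0.0108, 0.0498]
eef_rot: [-0.068, 0.998, 0.0, -0.001]
ft_force: [-0.1, -0.2, -1.1]
width: 0.0139
grip_force: 40.0
```

Request:
arm_command --moves '[0,0,0.4,0,0,0,0.4,0,0,0,0,0]'

```text
time: 56.65
ee_pos: [0.6364, -0.011, 0.0426]
eef_rot: [-0.068, 0.998, 0.0, -0.001]
ft_force: [0.5, 1.2, -0.6]
width: 0.0133
grip_force: 40.0
```

Request:
arm_command --moves '[0,0,0.4,0,0,0,0.3,0,0,0,0,0,0,0,0,0]'

```text
time: 56.98
ee_pos: [0.6368, -0.0111, 0.0364]
eef_rot: [-0.068, 0.998, 0.0, -0.0]
ft_force: [0.2, 0.5, -1.7]
width: 0.0131
grip_force: 40.0
```

Request:
arm_command --moves '[0,0,0.2,0,0,0.2,0,0,0,0,0,0,0,0,0,0]'

```text
time: 57.32
ee_pos: [0.6366, -0.0088, 0.0346]
eef_rot: [-0.068, 0.998, 0.0, 0.0]
ft_force: [-0.6, 0.2, -0.8]
width: 0.0137
grip_force: 40.0
```

Request:
arm_command --moves '[0,0.2,0,0,0,0,0,0,0,0,0,0]'

```text
time: 57.57
ee_pos: [0.6364, -0.0069, 0.0346]
eef_rot: [-0.068, 0.998, 0.0, 0.0]
ft_force: [-0.2, -0.1, -0.5]
width: 0.0138
grip_force: 40.0
```

Request:
arm_command --moves '[0,-0.3,0,0,0,-0.2,0,0,0,0,0,0,0,0,0,0]'

```text
time: 57.9
ee_pos: [0.637, -0.0121, 0.0345]
eef_rot: [-0.068, 0.998, 0.0, 0.0]
ft_force: [-0.0, 0.6, -0.9]
width: 0.0135
grip_force: 40.0
```

Request:
arm_command --moves '[0,-0.2,0,0,0,0,0,0,0,0,0,0]'

```text
time: 58.15
ee_pos: [0.6371, -0.0124, 0.0345]
eef_rot: [-0.068, 0.998, 0.001, -0.0]
ft_force: [-1.3, 5.8, 0.7]
width: 0.0135
grip_force: 40.0
```

Request:
arm_command --moves '[0,0.4,0,0,0,0.3,0,0,0,0,0,0,0,0,0,0]'

```text
time: 58.48
ee_pos: [0.6363, -0.0072, 0.0345]
eef_rot: [-0.068, 0.998, -0.0, 0.0]
ft_force: [-0.7, 0.4, -1.0]
width: 0.0137
grip_force: 40.0
```

Request:
arm_command --moves '[0,0.1,0,0,0,0,0,0,0,0,0,0]'

```text
time: 58.73
ee_pos: [0.6362, -0.0063, 0.0345]
eef_rot: [-0.068, 0.998, -0.0, 0.0]
ft_force: [-0.4, -0.7, -0.5]
width: 0.0138
grip_force: 40.0
```

Request:
arm_command --moves '[0,0.1,0,0,0,0,0,0,0,0,0,0]'

```text
time: 58.98
ee_pos: [0.6361, -0.0053, 0.0345]
eef_rot: [-0.068, 0.998, -0.0, 0.0]
ft_force: [0.3, -1.3, -0.3]
width: 0.0137
grip_force: 40.0
```

Request:
arm_command --moves '[0,0.1,0,0,0,0,0,0,0,0,0,0]'

```text
time: 59.23
ee_pos: [0.6359, -0.0053, 0.0346]
eef_rot: [-0.067, 0.998, -0.001, 0.0]
ft_force: [0.3, -5.7, -0.6]
width: 0.0131
grip_force: 40.0
```

Request:
arm_command --moves '[0,-0.4,0,0,0,0,0,0,0,0,0.2,0,0,0,0.1,0,0,0,0,0,0,0,0,0]'

```text
time: 59.73
ee_pos: [0.6366, -0.0074, 0.0316]
eef_rot: [-0.068, 0.998, 0.0, 0.0]
ft_force: [-0.4, 0.9, 0.2]
width: 0.0138
grip_force: 40.0
```

Request:
arm_command --moves '[0,0,0,0,0,0,0,0,0,0,0,0,0,0,0,0,0,0,0,0,0,0,-2,0,0,0,-2.5,0,0,0,-2.5,0,0,0,-3,0]' --fingers 35

```text
time: 60.48
ee_pos: [0.6357, -0.0081, 0.1317]
eef_rot: [-0.068, 0.998, -0.0, -0.001]
ft_force: [1.1, 0.5, 0.8]
width: 0.0303
grip_force: 0.0
```

Request:
arm_command --moves '[0,-2.9,0,0,0,-2.9,0,0,0,-2.9,0,0,0,-2.9,0,0,0,0,3,0,0,0,3,0,0,0,3,0,0,0,2.8,0,0,0,0,0,0,0,0,0]'

```text
time: 61.32
ee_pos: [0.6512, -0.1229, 0.0128]
eef_rot: [-0.068, 0.998, 0.0, -0.001]
ft_force: [-0.2, -0.6, 1.1]
width: 0.0308
grip_force: 0.0
```

```bash
python3 - <<'E'
from h import *
import h; h.TH=7.8
s=r.read_state(); p=pose(); d=p[:2]-S; t=np.radians(7.8)
print(p,s['ft_force'],s['width'],'seat frame',(d@[np.cos(t),np.sin(t)]).round(4),(d@[-np.sin(t),np.cos(t)]).round(4))
im,i=shot('top'); cv2.imwrite('pics/t2.png',im[...,::-1])
hs=cv2.cvtColor(im,cv2.COLOR_RGB2HSV); m=((hs[...,1]>120)&(hs[...,0]<16)).astype(np.uint8); m[300:]=0;m[:180]=0;m[:,:280]=0;m[:,400:]=0
n,l,st,c=cv2.connectedComponentsWithStats(m)
for k in range(1,n):
    if st[k][4]>25: print(st[k].tolist(),px2w(i,*c[k],.04).round(3))
E
```

```text
[ 6.51221806e-01 -1.22919377e-01  1.28341729e-02  9.77670295e+01] [-0.22101407 -0.56468278  1.06127601] 0.030778581598173874 seat frame -0.001 -0.1706
```

Request:
arm_command --moves '[0,0.8,0,0,0,0.6,0,0,0,0.8,0,0,0,1.2,0,0,0,1.5,0,0,0,1.5,0,0,0,1.5,0,0,0,1.5,0,0,0,1.5,0,0,0,1.5,0,0,0,1.2,0,0,0,1,0,0]'

```text
time: 62.37
ee_pos: [0.6339, 0.0201, 0.0152]
eef_rot: [-0.067, 0.998, -0.002, 0.002]
ft_force: [3.7, -10.0, 1.1]
width: 0.0304
grip_force: 5.4
```

Request:
arm_command --moves '[0,0.6,0,0,0,0.4,0,0,0,0.3,0,0,0,0.3,0,0,0,0.3,0,0,0,0,0,0,0,0,0,0]'

```text
time: 62.95
ee_pos: [0.6313, 0.0391, 0.0152]
eef_rot: [-0.067, 0.998, -0.001, 0.002]
ft_force: [3.2, -7.0, 2.5]
width: 0.0302
grip_force: 3.4
```

Request:
arm_command --moves '[0,0.3,0,0,0,0.3,0,0,0,0,0,0,0,0,0,0]'

```text
time: 63.28
ee_pos: [0.6307, 0.0437, 0.0152]
eef_rot: [-0.067, 0.998, -0.002, 0.002]
ft_force: [3.3, -10.3, 1.4]
width: 0.0302
grip_force: 5.1
```

```bash
python3 - <<'E'
from h import *
t=np.radians(7.8)
s=r.read_state(); p=pose(); d=p[:2]-S
print(p,s['ft_force'],'seat frame',(d@[np.cos(t),np.sin(t)]).round(4),(d@[-np.sin(t),np.cos(t)]).round(4))
E
```

```text
[6.30698226e-01 4.37049951e-02 1.52418024e-02 9.76594685e+01] [  3.32348026 -10.26968896   1.37576315] seat frame 0.0012 -0.0027
```

Request:
arm_command --moves '[0,0.3,0,0,0,0.2,0,0,0,0,0,0]'

```text
time: 63.53
ee_pos: [0.6306, 0.0437, 0.0154]
eef_rot: [-0.065, 0.998, -0.004, 0.003]
ft_force: [7.4, -21.5, 0.3]
width: 0.0304
grip_force: 11.1
```

Request:
arm_command --moves '[0,0.3,0,0,0,0,0,0,0,0,0,0]'

```text
time: 63.78
ee_pos: [0.6306, 0.0437, 0.0155]
eef_rot: [-0.064, 0.998, -0.006, 0.003]
ft_force: [8.2, -28.5, 0.1]
width: 0.0297
grip_force: 14.5
```

Request:
arm_command --moves '[0,0.3,0,0,0,0,0,0,0,0,0,0]'

```text
time: 64.03
ee_pos: [0.6305, 0.0438, 0.0156]
eef_rot: [-0.063, 0.998, -0.007, 0.003]
ft_force: [10.2, -35.0, -0.7]
width: 0.0299
grip_force: 18.1
```

```bash
python3 - <<'E'
from h import *
import h
t=np.radians(7.8); s=r.read_state(); p=pose()
print(p,s['ft_force'])
# screw axis & knob from the first top picture (raw): screw .6075,.1912 ; from seat: S+160mm
h.TH=7.8; print('screw from seat',seatpt(0,.162),'knob dirs from screw')
E
```

```text
[6.30537767e-01 4.37897549e-02 1.56161394e-02 9.72120359e+01] [ 10.17862429 -34.95311983  -0.67203606]
screw from seat [0.60711408 0.20670115] knob dirs from screw
```

Request:
arm_command --moves '[0,-1,0,0,0,-1.5,0,0,0,0,-2,0,0,0,-3.5,0,0,0,-3.8,0,0,0,-3.8,0,0,0,-3.8,0,0,0,-3.8,0,0,0,-3.8,0,0,0,-3.8,0,0,0,-3.8,0,0,0,0,0]' --fingers 80

```text
time: 65.03
ee_pos: [0.6326, 0.0331, 0.3433]
eef_rot: [-0.068, 0.998, 0.001, 0.006]
ft_force: [1.1, -1.0, 0.7]
width: 0.0695
grip_force: 0.0
```

Request:
arm_command --moves '[-0.4,3.2,0,0,-0.4,3.2,0,0,-0.4,3.2,0,0,-0.4,3.2,0,0,-0.4,3.2,0,0,-0.4,3.2,0,0,0,0,0,0,0,0,0,0,0,0,0,0,0,0,0,0]'

```text
time: 65.87
ee_pos: [0.6288, 0.2248, 0.3352]
eef_rot: [-0.067, 0.998, 0.0, 0.0]
ft_force: [-1.0, 0.2, 0.1]
width: 0.0696
grip_force: 0.0
```

```bash
cat > k.py <<'E'
from h import *
print(pose())
im,i=shot('wrist'); hs=cv2.cvtColor(im,cv2.COLOR_RGB2HSV)
print('exp knob',np.round(w2px(i,(.5896,.2403,.27))),'screw',np.round(w2px(i,(.6075,.195,.245))))
m=((hs[...,1]>90)&((hs[...,0]<14)|(hs[...,0]>172))&(hs[...,2]>25)).astype(np.uint8); m=cv2.medianBlur(m,5); m[290:]=0
n,l,st,c=cv2.connectedComponentsWithStats(m)
for k in range(1,n):
    if st[k][4]>150: print('red-brown',st[k].tolist(),c[k].round(0),px2w(i,*c[k],.262).round(4),np.median(hs[l==k],0))
m=((hs[...,1]>110)&(hs[...,0]>18)&(hs[...,0]<34)&(hs[...,2]>120)).astype(np.uint8); m=cv2.medianBlur(m,3); m[290:]=0
n,l,st,c=cv2.connectedComponentsWithStats(m)
for k in range(1,n):
    if st[k][4]>40: print('yellow',st[k].tolist(),c[k].round(0),px2w(i,*c[k],.25).round(4))
im,i=shot('top'); hs=cv2.cvtColor(im,cv2.COLOR_RGB2HSV); np.save('t3.npy',im)
E
python3 k.py
```

```text
[ 0.6288336   0.2247976   0.33521955 97.67847153]
exp knob [344. 187.] screw [278. 198.]
red-brown [57, 23, 19, 47, 689] [66. 47.] [0.5268 0.052  0.262 ] [ 13. 131. 186.]
red-brown [121, 24, 40, 55, 1392] [142.  50.] [0.5217 0.0996 0.262 ] [ 13. 129. 145.]
red-brown [82, 29, 14, 53, 566] [89. 55.] [0.5297 0.0662 0.262 ] [ 13. 131. 178.]
red-brown [234, 152, 13, 48, 335] [239. 175.] [0.5924 0.1677 0.262 ] [ 13. 131. 157.]
red-brown [185, 168, 21, 15, 230] [195. 175.] [0.5964 0.1377 0.262 ] [ 11. 128.  81.]
red-brown [334, 168, 31, 32, 757] [349. 183.] [0.588  0.2441 0.262 ] [ 11. 131. 124.]
```

Request:
arm_command --moves '[1.9,1.2,0,0,1.9,1.2,0,0,0,0,0,0,0,0,2.5,0,0,0,2.5,0,0,0,2.5,0,0,0,2.5,0,0,0,1.6,0,0,0,0.8,0,0,0,0,0,0,0,0,0]'

```text
time: 66.88
ee_pos: [0.5883, 0.2442, 0.2114]
eef_rot: [-0.067, 0.998, 0.0, 0.0]
ft_force: [0.3, 0.7, 0.3]
width: 0.0699
grip_force: 0.0
```

Request:
arm_command --moves '[0,0,0,0,0,0,0,0,0,0,0,0,0,0,0,0,0,0,0,0,0,0,0,0,0,0,0,0,0,0,0,0]' --fingers 12 --squeeze 25

```text
time: 67.55
ee_pos: [0.5878, 0.2447, 0.2106]
eef_rot: [-0.068, 0.998, 0.0, -0.0]
ft_force: [0.3, -0.2, -0.3]
width: 0.0246
grip_force: 0.0
```

```bash
python3 - <<'E'
from h import *
s=r.read_state(); print(pose(),s['width'],s['grip_force'],s['ft_force'])
a=np.radians(np.arange(78,78+15*29,15)); xy=np.c_[np.cos(a),np.sin(a)]*5.5; d=np.diff(xy.round(2),axis=0)
for k in range(0,28,6): print(78+15*k,', '.join('%.2f, %.2f, 0, 0'%tuple(q) for q in d[k:k+6]))
E
```

```text
[ 0.58782762  0.24470788  0.21056695 97.77449047] 0.024582494130547864 0.0 [ 0.27989582 -0.24542105 -0.25429091]
78 -1.43, 0.11, 0, 0, -1.41, -0.26, 0, 0, -1.30, -0.62, 0, 0, -1.09, -0.93, 0, 0, -0.81, -1.18, 0, 0, -0.48, -1.36, 0, 0
168 -0.11, -1.43, 0, 0, 0.26, -1.41, 0, 0, 0.62, -1.30, 0, 0, 0.93, -1.09, 0, 0, 1.18, -0.81, 0, 0, 1.36, -0.48, 0, 0
258 1.43, -0.11, 0, 0, 1.41, 0.26, 0, 0, 1.30, 0.62, 0, 0, 1.09, 0.93, 0, 0, 0.81, 1.18, 0, 0, 0.48, 1.36, 0, 0
348 0.11, 1.43, 0, 0, -0.26, 1.41, 0, 0, -0.62, 1.30, 0, 0, -0.93, 1.09, 0, 0, -1.18, 0.81, 0, 0, -1.36, 0.48, 0, 0
438 -1.43, 0.11, 0, 0, -1.41, -0.26, 0, 0, -1.30, -0.62, 0, 0, -1.09, -0.93, 0, 0
```

Request:
arm_command --moves '[0,0,0,0,0,0,0,0,0,0,0,0]'

```text
time: 67.8
ee_pos: [0.588, 0.2442, 0.2106]
eef_rot: [-0.067, 0.998, -0.0, 0.0]
ft_force: [0.7, -2.7, 0.5]
width: 0.0208
grip_force: 25.0
```

Request:
arm_command --moves '[-1.43,0.11,0,0,-1.41,-0.26,0,0,-1.3,-0.62,0,0,-1.09,-0.93,0,0,0,0,0,0]'

```text
time: 68.22
ee_pos: [0.6442, 0.2349, 0.2106]
eef_rot: [-0.067, 0.998, 0.001, 0.001]
ft_force: [6.6, 3.4, 0.1]
width: 0.0214
grip_force: 25.0
```

Request:
arm_command --moves '[-0.81,-1.18,0,0,-0.48,-1.36,0,0,-0.11,-1.43,0,0,0.26,-1.41,0,0,0,0,0,0]'

```text
time: 68.63
ee_pos: [0.6617, 0.1797, 0.2107]
eef_rot: [-0.066, 0.998, -0.001, 0.001]
ft_force: [9.4, -5.6, -2.6]
width: 0.0211
grip_force: 25.0
```

```bash
python3 - <<'E'
from h import *
s=r.read_state(); print(pose(),s['width'],s['grip_force'],s['ft_force'])
E
```

```text
[ 0.66169184  0.17974033  0.21066439 97.56624634] 0.021096152569589896 24.99705905961946 [ 9.37988869 -5.57151498 -2.58311613]
```

Request:
arm_command --moves '[0.62,-1.3,0,0,0.93,-1.09,0,0,1.18,-0.81,0,0,1.36,-0.48,0,0,1.43,-0.11,0,0,1.41,0.26,0,0,0,0,0,0]'

```text
time: 69.22
ee_pos: [0.5945, 0.1399, 0.2106]
eef_rot: [-0.068, 0.998, 0.001, -0.001]
ft_force: [-3.4, -1.1, -0.2]
width: 0.0211
grip_force: 25.0
```

Request:
arm_command --moves '[1.3,0.62,0,0,1.09,0.93,0,0,0.81,1.18,0,0,0.48,1.36,0,0,0.11,1.43,0,0,-0.26,1.41,0,0,0,0,0,0]'

```text
time: 69.8
ee_pos: [0.5547, 0.2047, 0.2106]
eef_rot: [-0.069, 0.998, -0.001, 0.002]
ft_force: [9.4, -0.6, -4.4]
width: 0.0214
grip_force: 25.0
```

Request:
arm_command --moves '[-0.62,1.3,0,0,-0.93,1.09,0,0,-1.18,0.81,0,0,-1.36,0.48,0,0,-1.43,0.11,0,0,0,0,0,0]'

```text
time: 70.3
ee_pos: [0.604, 0.2479, 0.2106]
eef_rot: [-0.068, 0.998, -0.001, 0.0]
ft_force: [1.3, 0.4, 1.9]
width: 0.0214
grip_force: 25.0
```

Request:
arm_command --moves '[-1.41,-0.26,0,0,-1.3,-0.62,0,0,-1.09,-0.93,0,0,0,0,0,0,0,0,0,0]'

```text
time: 70.72
ee_pos: [0.6433, 0.2356, 0.2106]
eef_rot: [-0.068, 0.998, 0.0, 0.001]
ft_force: [4.1, 3.0, 1.4]
width: 0.0212
grip_force: 25.0
```

```bash
python3 - <<'E'
from h import *
s=r.read_state(); p=pose(); print(p,s['width'],s['grip_force'],s['ft_force'])
t=np.radians(7.8); d=p[:2]-np.array([.607,.1925]); print(np.linalg.norm(d), np.degrees(np.arctan2(d@[-np.sin(t),np.cos(t)],-d@[np.cos(t),np.sin(t)])))
E
```

```text
[ 0.64329392  0.23560275  0.21063181 97.77700222] 0.021183112690566133 25.0000377397555 [4.08040473 3.03276632 1.40118523]
0.05634798534940484 137.89847367262732
```

Request:
arm_command --moves '[0,0,0,0,0,0,0,0,0,0,0,0,0,0,0,0,0,0,0,0,0,0,0,0,0,0,-2,0,0,0,-3,0,0,0,-3,0,0,0,-2,0,0,0,0,0,0,0,0,0]' --fingers 70

```text
time: 71.72
ee_pos: [0.6425, 0.2348, 0.3116]
eef_rot: [-0.068, 0.998, 0.0, 0.001]
ft_force: [1.5, 0.3, -0.2]
width: 0.061
grip_force: 0.0
```

```bash
python3 - <<'E'
from h import *
s=r.read_state(); print(pose(),s['width'],s['ft_force'])
print(r.close_job())
E
```

```text
[ 0.64245457  0.23482534  0.31162252 97.76306277] 0.06097977129723478 [ 1.4914326   0.32067027 -0.211184  ]
the job is handed in; nothing more can be done
None
```

I handed the job in, but the spacer may not be the thickest that fits: all four blanks are stacked with the 20 mm spacer in the gap, the bed is against its stop and the crank is at an estimated half turn past contact. The 26 mm spacer jammed in both tries, the second about 4 mm off-centre. Probing then put the gap at about 26–27 mm, and I did not retry it; I didn't re-check the pile or the spacers on the bench.

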